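Finish the carton layer, then peel off a stuck cover and hold it over

TASK

First finish the half-built layer on the small pallet: lay the two loose gable cartons upright into the two empty outlined places, so that the four cartons make a pinwheel, and let go of them. Then take the top cover off the sticky nested stack by peeling it: grip the orange lug and raise that corner first, by two or three centimetres, while the opposite corner still sits, so that the cover beneath does not come up with it. Finish while holding the cover still in the gripper, roughly level and centred over the carton layer, with about 10 cm of clear air above the cartons, and leave the jar, the file and the parts bin alone.

Things in the scene. Friction and masses are not known exactly. Their poses are not given: they have to be found in the camera images.
- pallet: plywood pallet slab on three runners, 170 x 170 x 20 mm, fixed to the bench (place and yaw vary). Origin at the centre of its underside, x and y along its sides. Four 76 x 50 mm places are outlined in dark paint on its top, 8 mm apart, as a pinwheel within a 134 mm square
- place_b (a point): empty place on the pallet: centre of its outline on the pallet's top (20 mm above the bench); pallet frame (42, -29) mm. A carton lies here with its length along the pallet's y. Axes as the pallet
- place_d (a point): the other empty place: pallet frame (-42, 29) mm, also with the carton's length along the pallet's y
- place_a (a point): place taken by a laid carton: pallet frame (-29, -42) mm, length along the pallet's x
- place_c (a point): place taken by the other laid carton: pallet frame (29, 42) mm, length along the pallet's x
- carton1_mid (a point): gable carton, white with a blue band; body 76 (its x) x 50 (its y) x 34 mm high, a low sloped roof to 43 mm, and above it an upright blue carry flap 10 mm thick (y), 44 mm long (x), from 43 to 80 mm above the carton's underside. About 0.12 kg. This point is 40 mm above its underside on its middle axis; axes as the carton. Either way round is fine. Loose on the bench, to be laid in either empty place
- carton2_mid (a point): gable carton, white with a blue band; body 76 (its x) x 50 (its y) x 34 mm high, a low sloped roof to 43 mm, and above it an upright blue carry flap 10 mm thick (y), 44 mm long (x), from 43 to 80 mm above the carton's underside. About 0.12 kg. This point is 40 mm above its underside on its middle axis; axes as the carton. Either way round is fine. Loose on the bench, to be laid in either empty place
- laid1_mid (a point): gable carton, white with a blue band; body 76 (its x) x 50 (its y) x 34 mm high, a low sloped roof to 43 mm, and above it an upright blue carry flap 10 mm thick (y), 44 mm long (x), from 43 to 80 mm above the carton's underside. About 0.12 kg. This point is 40 mm above its underside on its middle axis; axes as the carton. Either way round is fine. Already laid on the pallet; loose
- laid2_mid (a point): gable carton, white with a blue band; body 76 (its x) x 50 (its y) x 34 mm high, a low sloped roof to 43 mm, and above it an upright blue carry flap 10 mm thick (y), 44 mm long (x), from 43 to 80 mm above the carton's underside. About 0.12 kg. This point is 40 mm above its underside on its middle axis; axes as the carton. Either way round is fine. Already laid on the pallet; loose
- carton1_flap (a point): point to grip on the flap of this carton: its centre in length and thickness, 66 mm above the carton's underside. Close the fingers along the carton's y
- carton2_flap (a point): point to grip on the flap of this carton: its centre in length and thickness, 66 mm above the carton's underside. Close the fingers along the carton's y
- stack: plywood board 172 x 172 x 12 mm, fixed to the bench (place and yaw vary), carrying the nested stack of yellowish glass-fibre covers. Origin at the centre of its underside, axes along its sides. The lowest covers are fixed to it. The top cover's underside lies 33 mm above the bench
- undercover (a joint): rise of the second cover, just under the top one (m): 0 as it sits, grows upward to 0.03. It gives way at an upward pull of about 5.5 N and then stays risen; pulling the top cover up level takes 8 to 10 N at the gripper and brings it up, turning the cover up about its far edge takes about 4 N at the lug and does not. A turn of 0.2 rad frees it enough to lift it away
- cover_mid (a point): top cover, loose: shallow hat shape, 0.10 kg; flange 170 x 170 x 4 mm, raised hollow centre panel 146 x 146 mm to 18 mm above the underside of the flange, its underside resting at 14 mm on the 134 mm square boss of the second cover. Sprung nibs of the second cover press on its inner walls and make it stick, until a wall has risen 11 mm past them. This point is at its centre, 9 mm above the flange's underside; axes along its sides as the stack's
- cover_lug (a point): point to grip on the orange lug of the top cover: upright plate at the cover's (-x, -y) corner, 10 mm thick, 26 mm long along the diagonal that runs from the cover's centre to this corner, its top 48 mm above the flange's underside. This point is 34 mm above the flange's underside, 110 mm from the cover's centre. Close the fingers across the diagonal; the fingertips may go down to 6 mm above the flange's underside
- cover_far (a point): corner of the top cover's flange opposite the lug, 120 mm from the cover's centre, 2 mm above the flange's underside
- jar: amber jar, 56 mm across, 75 mm tall, bystander; origin at the centre of its underside
- file: file with a blue handle, 245 mm long, 24 mm high, lying flat along its x, bystander
- partsbin: clear parts bin, 90 x 130 x 50 mm, bystander; origin at the centre of its underside
Mind the look-alikes: they are no part of the job. Of the things shaped like the pallet, the plywood one is meant. What is shaped like the part that bears laid1_mid but red is not meant.

How it is judged:
By the outcome, as a careful person would: the job done as asked, in the order asked, and still so for the second after the job is handed in, while the arm keeps its last pose, push and grip.
It also fails if it takes over 72 s, if anything falls off the work surface, if the arm or the gripper's body presses on something with over 40 N, if the wrist force passes 120 N, or if a joint passes its speed limit or range.

ROBOT

A 6-joint arm with a two-finger parallel gripper is mounted at the origin on the work surface. World frame = base frame: x ahead of the robot, y to its left, z up, the work surface at z = 0. Lengths are in m, angles in rad, forces in N, time in s.
With the tool pointing down it reaches from about 0.25 to 0.775 m from the base axis. Payload 4 kg.
Tool frame: the origin (TCP) lies between the finger pads; the fingertips stand 11 mm ahead of it and the grasp point (between the pads) lies 8 mm behind it; z points along the fingers, y is the direction in which the jaws open and shut (so a half turn about z gives the same grasp; the last joint's range is limited). The gripper opens to 94 mm and grips with 3 to 60 N. Pads are 16 mm wide; open, the fingers measure 119 mm over their backs; the gripper's body (75 mm by 177 mm) begins 78 mm behind the grasp point.
Start: joints at [1.178, 0.087, 1.371, -0, 1.684, -0.103], TCP at [0.157, 0.527, 0.217] pointing down, gripper open.
Joint ranges: [-3.1, 3.1], [-0.76, 2.03], [0.27, 2.55], [-1.08, 4.22], [0.17, 2.65], [-2.57, 2.57]. Speed limits (rad/s): [2.79, 2.79, 3.14, 3.14, 3.14, 3.14].

INTERFACE

Orientations are given as [roll, pitch, yaw] about the fixed x, y, z axes, in that order (R = Rz(yaw) Ry(pitch) Rx(roll)).
In Python, from bench import get_obs, cams, ticket gives the robot as it stands. The module is installed in compiled form; this text tells all that it offers.
- The arm moves only by the shell command python3 -m crank 'ROWS'. ROWS is JSON, a list of rows, each an object of numbers: "tx", "ty", "tz": the shift along the tool's x, y, z in cm; "twist": the turn about the tool's z in degrees; "grip": the opening, from 0 (shut) to 1 (fully open). In form: [{"tx": .., "ty": .., "tz": .., "twist": .., "grip": ..}, ...]. A call has 1 to 12 rows; each row shifts and turns the commanded pose from where the row before left it, along the tool's axes as they then stand; what a row does not reach is not made up. A row lasts 1/8 s, in which the tool goes at most 62.5 mm and 10.7 degrees, less where a joint would pass 70% of its speed; a pose out of reach is approached as far as the arm can. A call is refused whole if a number of a shift passes 6.25 or a number of a turn 10.7, either way. A call with a gripper value outside its range is refused whole. The fingers move at their own pace and stop on an object; the grip force is fixed at half the most. Time passes only in rows, so rows that do not move let the fingers close. It gives the time, the measured TCP pose, the force and the opening at its end, in the units of the state.
- get_obs(): the state, without advancing time (a new reading comes with each control period).
- cams.snapshot(name): name is "scene" or "top"; returns a dict with "frame" (384x512x3 uint8, red, green, blue), "intrinsics" (3x3 intrinsics, pixels), "R" (3x3) and "t" (3): a world point X has camera coordinates R X + t. Camera axes: x right, y down, z forward; pixel columns grow to the right and rows downward; lengths in m; the calibration is good to about 2 mm. A picture is of the moment at which its call begins. There is no depth.
- ticket.close_job(): hands the job in, once; it reports no verdict.
Trained networks look in a picture, given as the dict that the camera call returned (one of the last four; its "shot" number tells which), for a name from the list of things; names that differ only in an ending like _2 or _b are one class to them, and where a whole thing is asked for, a point or a joint stands for the part that bears it (a point fixed in the world has none). Each returns a list of dicts, best first, with "conf" (0 to 1); they miss things now and then, are a little off and sometimes report something else, mostly with a low value. They report only what shows in the picture. A call takes as long as a camera call. They do not tell look-alikes from the thing itself.
- cams.outline_of(picture, query): "region" (384x512 bool, what is visible of it) and "centre" ([column, row] in pixels, amid what is visible of it).
The state is a dict: "time": time; "joint_positions": joint angles; "qvel": joint speeds; "joint_torque": joint torques, N m; "tool_pos": TCP position; "ee_rot": TCP orientation; "wrist_force": force on the tool from outside, world axes, zero at the start; "wrist_torque": the same for the moment, N m; "width": finger opening in m.
Only numpy, scipy, OpenCV 4.12 (cv2) and the standard library are available. Lean on these libraries where they do the work, as an engineer would, in place of code of your own. Each camera call takes 0.05 s, during which the arm holds its last target.

## Working session

There is one attempt and no reset: what is moved stays moved. The work goes in short steps, Python scripts to look and compute and a shell command to move; the robot and the scene stay as the last step left them, time stands still between calls to the robot, and variables do not carry over. Pictures are saved under pics/ and viewed, and the job is handed in when it is done.

```bash
ls; mkdir -p pics; python3 - <<'E'
from bench import get_obs,cams,ticket
import cv2,numpy as np
o=get_obs(); print(o)
for n in("scene","top"):
    p=cams.snapshot(n); cv2.imwrite(f"pics/{n}0.png",cv2.resize(p["frame"][:,:,::-1],(800,600),interpolation=cv2.INTER_CUBIC))
    print(n,p["intrinsics"],p["R"],p["t"])
E
```

```text
pics
{'time': 0.0, 'joint_positions': array([ 1.17788111e+00,  8.79296280e-02,  1.37222758e+00, -2.10031011e-05,
        1.68361124e+00, -1.03117854e-01]), 'qvel': array([ 5.38565270e-04,  6.73094632e-04, -5.58771044e-04,  3.57069325e-04,
       -6.59442149e-04, -8.55131714e-05]), 'joint_torque': array([-2.47733391e-03, -3.40198731e+01, -3.02419209e+01,  7.14308512e-02,
        3.35376954e-02, -2.06872000e-04]), 'tool_pos': array([0.15698568, 0.52657266, 0.21533156]), 'ee_rot': array([-3.13942626e+00, -2.03202675e-04,  2.85179273e+00]), 'wrist_force': array([ 0.42824643, -0.22933909, -0.63773041]), 'wrist_torque': array([-0.04967309, -0.03060365,  0.04347451]), 'width': 0.09379948955023648}
scene [[361.89884618   0.         251.49454694]
 [  0.         361.89884618 195.44008406]
 [  0.           0.           1.        ]] [[-0.04452524  0.99893936  0.01173304]
 [ 0.85022713  0.04405808 -0.52456908]
 [-0.52452963 -0.01338082 -0.85128704]] [ 0.08586035 -0.43167057  1.56815511]
top [[404.33477813   0.         255.69844155]
 [  0.         404.33477813 187.28093615]
 [  0.           0.           1.        ]] [[-0.01173581 -0.9998982   0.00811572]
 [-0.98842714  0.0103728  -0.15134135]
 [ 0.15124176 -0.00979791 -0.98844824]] [-0.05225813  0.58415102  1.21707612]
```

View pics/scene0.png

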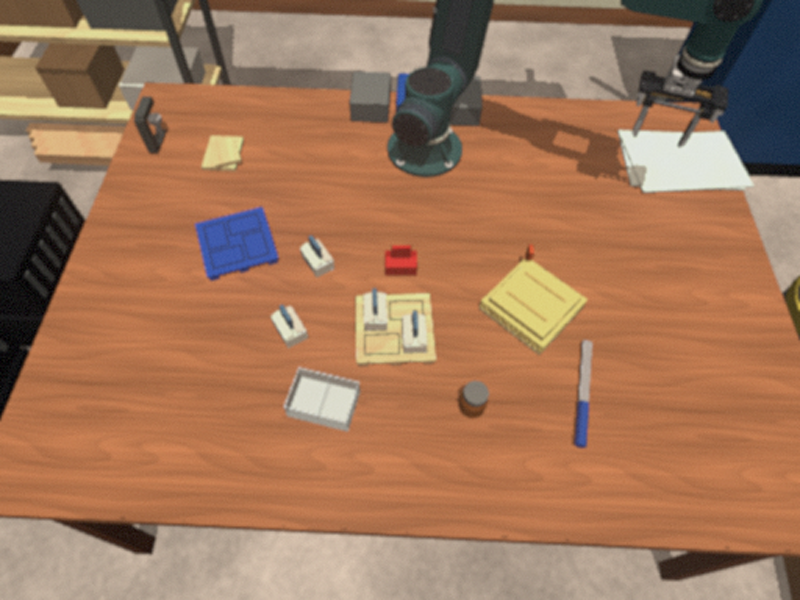

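View pics/top0.png

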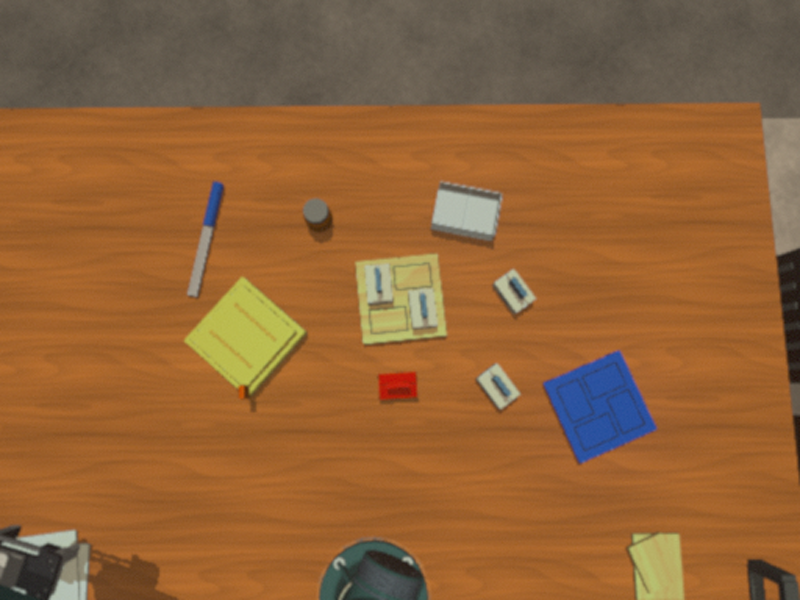

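Top view (800×600): the plywood pallet is at (400,300), with a blue look-alike at (600,407). The white loose cartons are at (515,292) and (498,387), with a red look-alike at (397,387). The stack is at (245,337) with its orange lug at (243,392). Next I fit the poses by silhouette and check them in crops.

```bash
cat > h.py <<'E'
import numpy as np,cv2
from scipy.optimize import minimize
def proj(p,X):
    c=np.asarray(X)@p["R"].T+p["t"]; u=c@p["intrinsics"].T; return u[:,:2]/u[:,2:]
def T(x,y,yaw,pts,z=0):
    c,s=np.cos(yaw),np.sin(yaw); P=np.asarray(pts,float).copy()
    return np.c_[x+c*P[:,0]-s*P[:,1], y+s*P[:,0]+c*P[:,1], P[:,2]+z]
def box(lx,ly,z0,z1,cx=0,cy=0):
    return np.array([[cx+a*lx/2,cy+b*ly/2,z] for a in(-1,1) for b in(-1,1) for z in(z0,z1)])
carton=[np.r_[box(.076,.05,0,.034),box(.044,.010,.043,.043)],box(.044,.010,.043,.080)]
pallet=[box(.17,.17,0,.02)]
def rot(pts,a): 
    return T(0,0,a,pts)
lug=box(.026,.010,.0,.048,.110,0)
cover=[box(.17,.17,0,.004),box(.146,.146,0,.018)]
stackm=[box(.172,.172,0,.012)]+[b+np.array([0,0,.033]) for b in cover]
S=8
def render(p,parts,pose,z=0,roi=None):
    u0,v0,u1,v1=roi; m=np.zeros((int((v1-v0)*S),int((u1-u0)*S)),np.uint8)
    for q in parts:
        uv=(proj(p,T(*pose,q,z))-[u0,v0]+.5)*S
        cv2.fillConvexPoly(m,cv2.convexHull(uv.astype(np.float32)).astype(np.int32),255)
    return cv2.resize(m,None,fx=1/S,fy=1/S,interpolation=cv2.INTER_AREA)/255.
def fit(views,parts,pose0,z=0):
    rois=[]
    for p,m in views:
        v,u=np.where(m>0); rois.append((u.min()-8,v.min()-8,u.max()+9,v.max()+9))
    def f(x):
        e=0
        for (p,m),r in zip(views,rois):
            e+=np.abs(render(p,parts,(x[0],x[1],x[2]),z,r)-m[r[1]:r[3],r[0]:r[2]]).sum()
        return e
    best=None
    for dy in (0,):
        r=minimize(f,pose0,method="Nelder-Mead",options=dict(initial_simplex=np.array(pose0)+np.array([[0,0,0],[.01,0,0],[0,.01,0],[0,0,.15]]),xatol=1e-5,fatol=1e-2))
        r=minimize(f,r.x,method="Nelder-Mead",options=dict(initial_simplex=r.x+np.array([[0,0,0],[.003,0,0],[0,.003,0],[0,0,-.05]]),xatol=1e-5,fatol=1e-2))
        if best is None or r.fun<best.fun: best=r
    return best.x,best.fun
def backproj(p,uv,z):
    d=np.linalg.inv(p["intrinsics"])@np.array([uv[0],uv[1],1.]); d=p["R"].T@d; c=-p["R"].T@p["t"]
    return c+d*(z-c[2])/d[2]
E
python3 - <<'E'
from bench import cams
from h import *
import pickle
st,ps={}, {}
for n in("top","scene"):
    p=cams.snapshot(n); ps[n]=p
    cv2.imwrite(f"pics/{n}_crop.png",cv2.resize(p["frame"][130:280,100:400][:,:,::-1],None,fx=2.6,fy=2.6,interpolation=cv2.INTER_CUBIC))
    for q in("pallet","carton1_mid","stack","cover_mid","cover_lug","jar","file","partsbin"):
        for d in cams.outline_of(p,q):
            r=d["region"]; print(n,q,round(d["conf"],2),np.round(d["centre"],1),r.sum(),np.round(backproj(p,d["centre"],.02),3)[:2])
            st.setdefault((n,q),[]).append(d)
pickle.dump((ps,st),open("d0.pkl","wb"))
E
```

```text
top pallet 0.7 [380.4 261.2] 3081 [ 0.351 -0.443]
top pallet 0.68 [256.3 193.3] 2049 [ 0.568 -0.061]
top carton1_mid 0.48 [257.7 192.6] 2011 [ 0.57  -0.065]
top carton1_mid 0.48 [184.1 228.8] 48 [0.458 0.167]
top stack 0.64 [186.5 227.1] 81 [0.463 0.159]
top stack 0.63 [328.9 187.4] 421 [ 0.584 -0.292]
top stack 0.42 [130.5 151.7] 531 [0.707 0.342]
top stack 0.37 [202.9 137.8] 313 [0.751 0.11 ]
top cover_mid 0.59 [153.8 216. ] 3094 [0.499 0.262]
top cover_lug 0.88 [156.3 217.7] 3001 [0.494 0.254]
top cover_lug 0.42 [240.7 181.9] 397 [ 0.605 -0.011]
top jar 0.88 [199.8 136.7] 303 [0.755 0.12 ]
top file 0.8 [127.8 154. ] 534 [0.7   0.351]
top file 0.75 [155.2 215.1] 2935 [0.502 0.258]
top file 0.3 [254.7 191.7] 2133 [ 0.573 -0.056]
top file 0.15 [325.1 189.5] 347 [ 0.578 -0.28 ]
top partsbin 0.91 [299.4 133. ] 1205 [ 0.764 -0.203]
scene pallet 0.81 [148.3 155. ] 1664 [ 0.364 -0.46 ]
scene pallet 0.77 [250.6 215.8] 1534 [ 0.605 -0.062]
scene carton1_mid 0.73 [205.6 164.6] 364 [ 0.398 -0.239]
scene stack 0.54 [342.5 193.9] 2073 [0.5  0.26]
scene stack 0.49 [249.1 214.3] 1386 [ 0.599 -0.068]
scene cover_mid 0.74 [338.5 192.2] 2155 [0.494 0.246]
scene cover_mid 0.2 [328.2 213.1] 236 [0.581 0.204]
scene cover_lug 0.83 [340.9 190.3] 2070 [0.485 0.255]
scene jar 0.68 [300.2 256.4] 389 [0.744 0.103]
scene file 0.62 [373.6 254.7] 491 [0.727 0.34 ]
scene partsbin 0.84 [208.2 253. ] 1416 [ 0.747 -0.192]
```

View pics/top_crop.png

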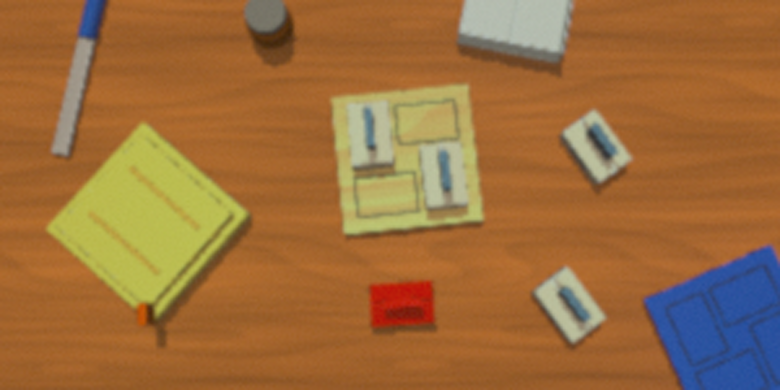

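The crop confirms it: the plywood pallet at crop (407,160) has two laid white cartons, with empty places at upper right (427,122) and lower left (386,194). The loose white cartons are at (597,148) and (569,306). The red one at (402,304) and the blue pallet are look-alikes. The network masks are loose, so I'll segment by colour.

```bash
cat >> h.py <<'E'
def hsv(p): return cv2.cvtColor(p["frame"],cv2.COLOR_RGB2HSV).astype(int)
def nonwood(p):
    # white/blue (carton): low saturation or blue hue
    h=hsv(p); return (((h[...,1]<95)&(h[...,2]>70))|((h[...,0]>85)&(h[...,0]<130)&(h[...,1]>40))).astype(np.uint8)
def yellow(p):
    h=hsv(p); return ((h[...,0]>=17)&(h[...,0]<=40)&(h[...,2]>95)).astype(np.uint8)
def comp(m,uv):
    n,l,s,c=cv2.connectedComponentsWithStats(m,connectivity=8)
    i=[k for k in range(1,n) if s[k,4]>25]; k=min(i,key=lambda k:np.hypot(*(c[k]-uv)))
    return (l==k).astype(np.uint8),s[k,4],c[k]
E
python3 - <<'E'
import pickle
from h import *
ps,st=pickle.load(open("d0.pkl","rb"))
for n in ps:
    p=ps[n]; a=nonwood(p)*255; b=yellow(p)*255
    r=slice(110,290),slice(90,410)
    cv2.imwrite(f"pics/mask_{n}.png",cv2.resize(np.vstack([a[r],b[r]]),None,fx=1.6,fy=1.6))
    for (u,v) in ([(300,190)]): pass
E
```

```text
(no output)
```

View pics/mask_top.png

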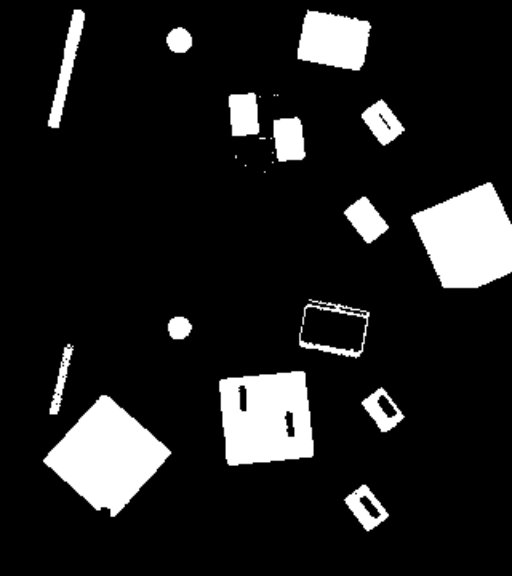

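View pics/mask_scene.png

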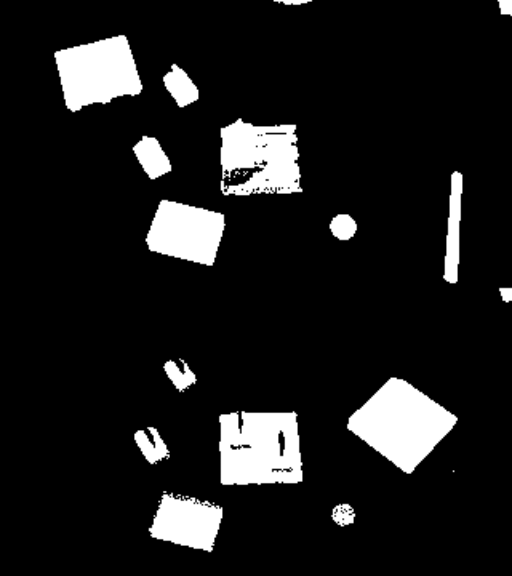

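```bash
cat > loc.py <<'E'
from h import *
lay=lambda x,y,yaw:[T(x,y,yaw,q,.02) for q in carton]
pall=pallet+lay(-.029,-.042,0)+lay(.029,.042,0)
lg=T(0,0,np.pi*1.25,np.r_[box(.026,.010,.003,.048,.110,0)],.033)
stk=[box(.172,.172,0,.012),box(.17,.17,.012,.037),box(.146,.146,.033,.051)]
def masks(p,kind,X):
    nw,ye=nonwood(p),yellow(p)
    m=(nw if kind=="c" else ye)|(nw if kind=="p" or kind=="c" else 0)|(ye if kind=="c" else 0)
    m=cv2.morphologyEx(m,cv2.MORPH_CLOSE,np.ones((3,3)))if kind!="c" else m
    if kind=="p": m=cv2.morphologyEx(m,cv2.MORPH_CLOSE,np.ones((7,7)))
    mm,a,c=comp(m,proj(p,np.array([X]))[0]); return mm.astype(float),a
def locate(ps,kind,pose,z=0,names=("top","scene")):
    parts=dict(c=carton,p=pall,s=stk)[kind]
    vs=[]
    out=[]
    for n in names:
        m,a=masks(ps[n],kind,(pose[0],pose[1],z+.02)); vs.append((ps[n],m))
        x,e=fit([vs[-1]],parts,pose,z); out.append(x); print(kind,n,np.round(x,4),"err",round(e,1),"of",a)
    x,e=fit(vs,parts,pose,z); print(kind,"both",np.round(x,4),round(e,1)); return x,vs,out
E
python3 - <<'E'
import pickle
from loc import *
ps,st=pickle.load(open("d0.pkl","rb"))
P=ps["top"]
def bp(u,v,z): return backproj(P,(u,v),z)
k=1/1.5625
for nm,kind,uv,yaws in (("c1","c",(515,292),[-.9,.9,2.2]),("c2","c",(498,387),[-.9,.9])):
    for y in yaws:
        b=bp(uv[0]*k,uv[1]*k,.03); locate(ps,kind,(b[0],b[1],y))
for y in (0,np.pi/2):
    b=bp(400*k,300*k,.02); locate(ps,"p",(b[0],b[1],y))
b=bp(245*k,337*k,.04); locate(ps,"s",(b[0],b[1],.8))
E
```

```text
c top [ 0.5888 -0.2919  0.6272] err 43.6 of 412
c scene [ 0.5858 -0.2907 -2.5281] err 25.4 of 392
c both [ 0.5876 -0.2911  0.6081] 84.1
c top [ 0.5888 -0.292   0.6094] err 43.4 of 412
c scene [ 0.5857 -0.291   0.5976] err 25.3 of 392
c both [ 0.5876 -0.2911  0.6084] 84.1
c top [ 0.5885 -0.2921  3.757 ] err 44.2 of 412
c scene [ 0.5869 -0.29    1.6594] err 162.0 of 392
c both [ 0.5875 -0.2912  3.7474] 83.1
c top [ 0.3974 -0.2522  0.6362] err 20.2 of 442
c scene [ 0.3943 -0.2509 -2.5173] err 21.0 of 348
c both [ 0.3966 -0.2516  0.628 ] 57.8
c top [ 0.3975 -0.2521  0.6313] err 19.9 of 442
c scene [ 0.3946 -0.2508  0.6171] err 20.9 of 348
c both [ 0.3965 -0.2515  0.6214] 57.7
p top [ 0.5773 -0.0598  0.0913] err 87.3 of 2955
p scene [ 0.5726 -0.0584  0.0829] err 83.0 of 2222
p both [ 0.5764 -0.0588  0.092 ] 217.6
p top [ 0.5773 -0.0598  1.6621] err 87.3 of 2955
p scene [ 0.5713 -0.0587  1.6563] err 144.3 of 2222
p both [ 0.5764 -0.0589  1.6629] 287.1
s top [0.5037 0.2523 0.8566] err 141.1 of 3251
s scene [0.4983 0.2533 0.8522] err 62.7 of 2299
s both [0.5013 0.2528 0.8478] 277.9
```

```bash
cat > plan.py <<'E'
import sys,json,numpy as np
from bench import get_obs
# usage: plan.py x y z yaw [n]
x,y,z,yaw=map(float,sys.argv[1:5]); o=get_obs(); p=np.array(o["tool_pos"]); ry=o["ee_rot"][2]
d=(yaw-ry+np.pi)%(2*np.pi)-np.pi
if len(sys.argv)>6: d+=float(sys.argv[6])*2*np.pi
D=np.array([x,y,z])-p
n=max(int(np.ceil(np.linalg.norm(D)/.055)),int(np.ceil(abs(np.degrees(d))/10))); n=max(n,int(sys.argv[5]) if len(sys.argv)>5 else 1)
q=o["joint_positions"]
print("t",round(o["time"],2),"pos",np.round(p,4),"rot",np.round(o["ee_rot"],3),"q",np.round(q,2),"F",np.round(o["wrist_force"],1),"w",round(o["width"],4))
print("target q6~",round(np.arctan2(y,x)+np.pi/2-(ry+d),2))
rows=[]
for i in range(n):
    a=ry+d*i/n; c,s=np.cos(a),np.sin(a); v=D/n*100
    rows.append(dict(tx=round(c*v[0]+s*v[1],2),ty=round(s*v[0]-c*v[1],2),tz=round(-v[2],2),twist=round(-np.degrees(d)/n,1)))
print(json.dumps(rows))
E
python3 plan.py .587 -.2915 .14 .605
python3 - <<'E'
import pickle
from h import *
ps,st=pickle.load(open("d0.pkl","rb"))
for n in ps:
    h=hsv(ps[n]); m=((h[...,0]<9)&(h[...,1]>200)&(h[...,2]>150)).astype(np.uint8)
    k,l,s,c=cv2.connectedComponentsWithStats(m)
    for i in range(1,k):
        if s[i,4]>5: print(n,c[i],s[i],backproj(ps[n],c[i],.06)[:2])
E
```

```text
t 1.0 pos [0.1572 0.5271 0.2165] rot [3.141 0.    2.852] q [ 1.18  0.09  1.37 -0.    1.68 -0.1 ] F [-1.4 -0.   0.6] w 0.0941
target q6~ 0.5
[{"tx": -3.8, "ty": -3.89, "tz": 0.45, "twist": 7.6}, {"tx": -4.28, "ty": -3.36, "tz": 0.45, "twist": 7.6}, {"tx": -4.68, "ty": -2.76, "tz": 0.45, "twist": 7.6}, {"tx": -5.01, "ty": -2.12, "tz": 0.45, "twist": 7.6}, {"tx": -5.24, "ty": -1.44, "tz": 0.45, "twist": 7.6}, {"tx": -5.39, "ty": -0.74, "tz": 0.45, "twist": 7.6}, {"tx": -5.44, "ty": -0.02, "tz": 0.45, "twist": 7.6}, {"tx": -5.39, "ty": 0.69, "tz": 0.45, "twist": 7.6}, {"tx": -5.26, "ty": 1.4, "tz": 0.45, "twist": 7.6}, {"tx": -5.03, "ty": 2.08, "tz": 0.45, "twist": 7.6}, {"tx": -4.71, "ty": 2.72, "tz": 0.45, "twist": 7.6}, {"tx": -4.31, "ty": 3.32, "tz": 0.45, "twist": 7.6}, {"tx": -3.83, "ty": 3.86, "tz": 0.45, "twist": 7.6}, {"tx": -3.29, "ty": 4.33, "tz": 0.45, "twist": 7.6}, {"tx": -2.69, "ty": 4.73, "tz": 0.45, "twist": 7.6}, {"tx": -2.05, "ty": 5.04, "tz": 0.45, "twist": 7.6}, {"tx": -1.36, "ty": 5.26, "tz": 0.45, "twist": 7.6}]
top [253.79878049 245.52134146] [242 238  25  18 328] [ 0.40358553 -0.05078416]
```

```bash
python3 -m crank '[{"tx":-3.8,"ty":-3.9,"tz":0,"twist":7.6},{"tx":-4.3,"ty":-3.4,"twist":7.6},{"tx":-4.7,"ty":-2.8,"twist":7.6},{"tx":-5,"ty":-2.1,"twist":7.6},{"tx":-5.2,"ty":-1.4,"twist":7.6},{"tx":-5.4,"ty":-0.7,"twist":7.6},{"tx":-5.4,"ty":0,"twist":7.6},{"tx":-5.4,"ty":0.7,"twist":7.6},{"tx":-5.3,"ty":1.4,"twist":7.6},{"tx":-5,"ty":2.1,"twist":7.6},{"tx":-4.7,"ty":2.7,"twist":7.6},{"tx":-4.3,"ty":3.3,"twist":7.6}]'; python3 plan.py .587 -.2915 .14 .605
```

```text
t 1.0 pos [0.1572 0.5271 0.2165] rot [3.141 0.    2.852] q [ 1.18  0.09  1.37 -0.    1.68 -0.1 ] F [-1.4 -0.   0.6] w 0.0941
target q6~ 0.5
[{"tx": -3.8, "ty": -3.89, "tz": 0.45, "twist": 7.6}, {"tx": -4.28, "ty": -3.36, "tz": 0.45, "twist": 7.6}, {"tx": -4.68, "ty": -2.76, "tz": 0.45, "twist": 7.6}, {"tx": -5.01, "ty": -2.12, "tz": 0.45, "twist": 7.6}, {"tx": -5.24, "ty": -1.44, "tz": 0.45, "twist": 7.6}, {"tx": -5.39, "ty": -0.74, "tz": 0.45, "twist": 7.6}, {"tx": -5.44, "ty": -0.02, "tz": 0.45, "twist": 7.6}, {"tx": -5.39, "ty": 0.69, "tz": 0.45, "twist": 7.6}, {"tx": -5.26, "ty": 1.4, "tz": 0.45, "twist": 7.6}, {"tx": -5.03, "ty": 2.08, "tz": 0.45, "twist": 7.6}, {"tx": -4.71, "ty": 2.72, "tz": 0.45, "twist": 7.6}, {"tx": -4.31, "ty": 3.32, "tz": 0.45, "twist": 7.6}, {"tx": -3.83, "ty": 3.86, "tz": 0.45, "twist": 7.6}, {"tx": -3.29, "ty": 4.33, "tz": 0.45, "twist": 7.6}, {"tx": -2.69, "ty": 4.73, "tz": 0.45, "twist": 7.6}, {"tx": -2.05, "ty": 5.04, "tz": 0.45, "twist": 7.6}, {"tx": -1.36, "ty": 5.26, "tz": 0.45, "twist": 7.6}]invalid input at $[0]: expected keys tx, ty, tz, twist, grip
```

```bash
sed -i 's/twist=round(-np.degrees(d)\/n,1)/twist=round(-np.degrees(d)\/n,1),grip=0/' plan.py; python3 -m crank '[{"tx":-3.8,"ty":-3.9,"tz":0,"twist":7.6,"grip":0.5},{"tx":-4.3,"ty":-3.4,"tz":0,"twist":7.6,"grip":0.5},{"tx":-4.7,"ty":-2.8,"tz":0,"twist":7.6,"grip":0.5},{"tx":-5,"ty":-2.1,"tz":0,"twist":7.6,"grip":0.5},{"tx":-5.2,"ty":-1.4,"tz":0,"twist":7.6,"grip":0.5},{"tx":-5.4,"ty":-0.7,"tz":0,"twist":7.6,"grip":0.5},{"tx":-5.4,"ty":0,"tz":0,"twist":7.6,"grip":0.5},{"tx":-5.4,"ty":0.7,"tz":0,"twist":7.6,"grip":0.5},{"tx":-5.3,"ty":1.4,"tz":0,"twist":7.6,"grip":0.5},{"tx":-5,"ty":2.1,"tz":0,"twist":7.6,"grip":0.5},{"tx":-4.7,"ty":2.7,"tz":0,"twist":7.6,"grip":0.5},{"tx":-4.3,"ty":3.3,"tz":0,"twist":7.6,"grip":0.5}]'; python3 plan.py .587 -.2915 .14 .605
```

```text
time: 2.5
tool_pos: [0.4602, -0.0528, 0.2167]
ee_rot: [3.141, -0.001, 1.255]
wrist_force: [0.2, 0.6, 0.4]
width: 0.0469
t 2.5 pos [ 0.4602 -0.0528  0.2167] rot [ 3.141e+00 -1.000e-03  1.255e+00] q [-0.24 -0.11  1.56  0.    1.69  0.08] F [0.2 0.6 0.4] w 0.0469
target q6~ 0.5
[{"tx": -3.13, "ty": 3.24, "tz": 1.28, "twist": 6.2, "grip": 0}, {"tx": -2.76, "ty": 3.56, "tz": 1.28, "twist": 6.2, "grip": 0}, {"tx": -2.36, "ty": 3.84, "tz": 1.28, "twist": 6.2, "grip": 0}, {"tx": -1.93, "ty": 4.07, "tz": 1.28, "twist": 6.2, "grip": 0}, {"tx": -1.48, "ty": 4.26, "tz": 1.28, "twist": 6.2, "grip": 0}, {"tx": -1.01, "ty": 4.39, "tz": 1.28, "twist": 6.2, "grip": 0}]
```

```bash
python3 -m crank '[{"tx":-3.1,"ty":3.2,"tz":1.3,"twist":6.2,"grip":0.5},{"tx":-2.8,"ty":3.6,"tz":1.3,"twist":6.2,"grip":0.5},{"tx":-2.4,"ty":3.8,"tz":1.3,"twist":6.2,"grip":0.5},{"tx":-1.9,"ty":4.1,"tz":1.3,"twist":6.2,"grip":0.5},{"tx":-1.5,"ty":4.3,"tz":1.3,"twist":6.2,"grip":0.5},{"tx":-1,"ty":4.4,"tz":1.3,"twist":6.2,"grip":0.5},{"tx":0,"ty":0,"tz":0,"twist":0,"grip":0.5},{"tx":0,"ty":0,"tz":0,"twist":0,"grip":0.5}]'; python3 plan.py .587 -.2915 .09 .605
python3 - <<'E'
from bench import cams
from h import *
for n in("top","scene"):
    p=cams.snapshot(n); c=proj(p,np.array([[.587,-.2915,.06]]))[0].astype(int); print(n,c)
    f=p["frame"][:,:,::-1].copy()
    from bench import get_obs
    t=get_obs()["tool_pos"]
    y=get_obs()["ee_rot"][2]; print(proj(p,np.array([t,t+[0,0,-.011]])))
    cr=f[c[1]-50:c[1]+50,c[0]-60:c[0]+60]; print(c-[60,50])
    cv2.imwrite(f"pics/a_{n}.png",cv2.resize(cr,None,fx=6,fy=6,interpolation=cv2.INTER_CUBIC))
E
```

```text
time: 3.5
tool_pos: [0.5873, -0.2893, 0.1384]
ee_rot: [-3.141, -0.0, 0.612]
wrist_force: [1.3, 0.6, -0.1]
width: 0.0468
t 3.5 pos [ 0.5873 -0.2893  0.1384] rot [-3.141 -0.     0.612] q [-0.54  0.35  1.22  0.    1.58  0.41] F [ 1.3  0.6 -0.1] w 0.0468
target q6~ 0.5
[{"tx": -0.15, "ty": 0.16, "tz": 4.84, "twist": 0.4, "grip": 0}]
top [331 184]
[[335.43600291 180.15374994]
 [334.6720167  180.78875325]]
[271 134]
scene [182 202]
[[179.66324903 189.72955341]
 [180.20553559 191.58507303]]
[122 152]
```

View pics/a_top.png

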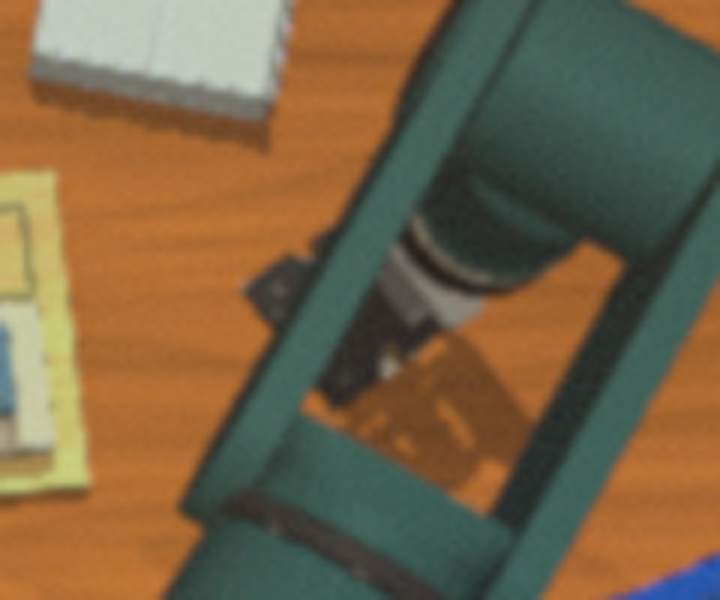

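View pics/a_scene.png

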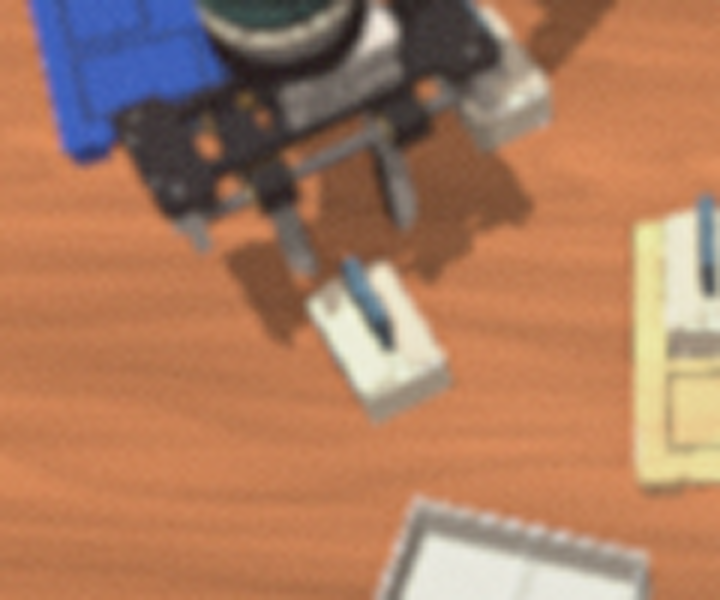

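Scene crop: the open fingers at (300,265) and (405,220) straddle the flap at (365,300), and the projection of the TCP agrees with the picture. I descend and grip.

```bash
python3 -m crank '[{"tx":-0.1,"ty":0.2,"tz":4,"twist":0.4,"grip":0.5},{"tx":0,"ty":0,"tz":3,"twist":0,"grip":0.5},{"tx":0,"ty":0,"tz":1,"twist":0,"grip":0.5},{"tx":0,"ty":0,"tz":0,"twist":0,"grip":0.5},{"tx":0,"ty":0,"tz":0,"twist":0,"grip":0},{"tx":0,"ty":0,"tz":0,"twist":0,"grip":0},{"tx":0,"ty":0,"tz":0,"twist":0,"grip":0},{"tx":0,"ty":0,"tz":0,"twist":0,"grip":0},{"tx":0,"ty":0,"tz":0,"twist":0,"grip":0}]'
```

```text
time: 4.72
tool_pos: [0.5878, -0.292, 0.0584]
ee_rot: [-3.141, 0.0, 0.604]
wrist_force: [0.3, -0.1, -0.4]
width: 0.0098
```

```bash
python3 -m crank '[{"tx":0,"ty":0,"tz":-4,"twist":0,"grip":0},{"tx":0,"ty":0,"tz":-5,"twist":0,"grip":0},{"tx":0,"ty":0,"tz":-4,"twist":0,"grip":0},{"tx":0,"ty":0,"tz":0,"twist":0,"grip":0}]'; python3 plan.py .6194 -.0842 .185 1.658 8
python3 - <<'E'
from bench import cams,get_obs
from h import *
p=cams.snapshot("scene"); c=proj(p,np.array([get_obs()["tool_pos"]-[0,0,.03]]))[0].astype(int)
cv2.imwrite("pics/b_scene.png",cv2.resize(p["frame"][:,:,::-1][c[1]-50:c[1]+50,c[0]-60:c[0]+60],None,fx=6,fy=6,interpolation=cv2.INTER_CUBIC))
E
```

```text
time: 5.22
tool_pos: [0.5897, -0.2932, 0.1931]
ee_rot: [3.133, -0.004, 0.604]
wrist_force: [-0.1, -0.4, -0.7]
width: 0.0095
t 5.22 pos [ 0.5897 -0.2932  0.1931] rot [ 3.133 -0.004  0.604] q [-0.55  0.33  1.13  0.    1.67  0.42] F [-0.1 -0.4 -0.7] w 0.0095
target q6~ -0.22
[{"tx": 1.79, "ty": -1.94, "tz": 0.1, "twist": -7.5, "grip": 0}, {"tx": 2.03, "ty": -1.69, "tz": 0.1, "twist": -7.5, "grip": 0}, {"tx": 2.23, "ty": -1.41, "tz": 0.1, "twist": -7.5, "grip": 0}, {"tx": 2.4, "ty": -1.1, "tz": 0.1, "twist": -7.5, "grip": 0}, {"tx": 2.52, "ty": -0.78, "tz": 0.1, "twist": -7.5, "grip": 0}, {"tx": 2.6, "ty": -0.44, "tz": 0.1, "twist": -7.5, "grip": 0}, {"tx": 2.64, "ty": -0.09, "tz": 0.1, "twist": -7.5, "grip": 0}, {"tx": 2.63, "ty": 0.25, "tz": 0.1, "twist": -7.5, "grip": 0}]
```

View pics/b_scene.png

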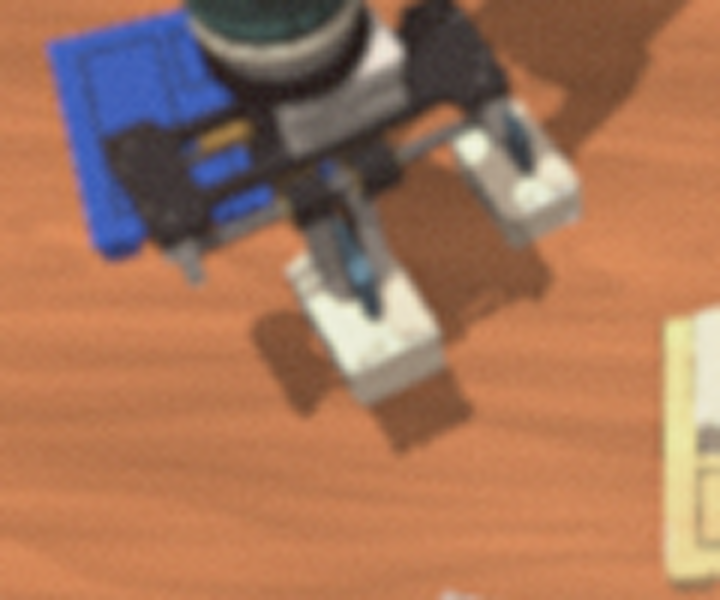

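The carton hangs level in the fingers at (365,310), clear of the bench. I'll carry it over the pallet.

```bash
python3 -m crank '[{"tx":1.8,"ty":-1.9,"tz":0,"twist":-7.5,"grip":0},{"tx":2,"ty":-1.7,"tz":0,"twist":-7.5,"grip":0},{"tx":2.2,"ty":-1.4,"tz":0,"twist":-7.5,"grip":0},{"tx":2.4,"ty":-1.1,"tz":0,"twist":-7.5,"grip":0},{"tx":2.5,"ty":-0.8,"tz":0,"twist":-7.5,"grip":0},{"tx":2.6,"ty":-0.4,"tz":0,"twist":-7.5,"grip":0},{"tx":2.6,"ty":-0.1,"tz":0,"twist":-7.5,"grip":0},{"tx":2.6,"ty":0.3,"tz":0,"twist":-7.5,"grip":0},{"tx":0,"ty":0,"tz":0,"twist":0,"grip":0},{"tx":0,"ty":0,"tz":0,"twist":0,"grip":0},{"tx":0,"ty":0,"tz":0,"twist":0,"grip":0}]';  python3 plan.py .6194 -.0842 .14 1.658
cat > snap.py <<'E'
import sys
from bench import cams,get_obs
from h import *
tag=sys.argv[1]; t=get_obs()["tool_pos"]
for n in("top","scene"):
    p=cams.snapshot(n); c=proj(p,np.array([t-[0,0,.03]]))[0].astype(int); c=np.clip(c,[60,50],[452,334]); print(n,"crop origin",c-[60,50])
    cv2.imwrite(f"pics/{tag}_{n}.png",cv2.resize(p["frame"][:,:,::-1][c[1]-50:c[1]+50,c[0]-60:c[0]+60],None,fx=6,fy=6,interpolation=cv2.INTER_CUBIC))
E
python3 snap.py c
```

```text
time: 6.65
tool_pos: [0.618, -0.0858, 0.1875]
ee_rot: [-3.14, -0.0, 1.649]
wrist_force: [-1.3, -0.8, -0.8]
width: 0.0096
t 6.65 pos [ 0.618  -0.0858  0.1875] rot [-3.14  -0.     1.649] q [-0.23  0.26  1.23 -0.    1.65 -0.31] F [-1.3 -0.8 -0.8] w 0.0096
target q6~ -0.22
[{"tx": 0.15, "ty": 0.15, "tz": 4.75, "twist": -0.5, "grip": 0}]
top crop origin [205 119]
scene crop origin [183 147]
```

View pics/c_scene.png

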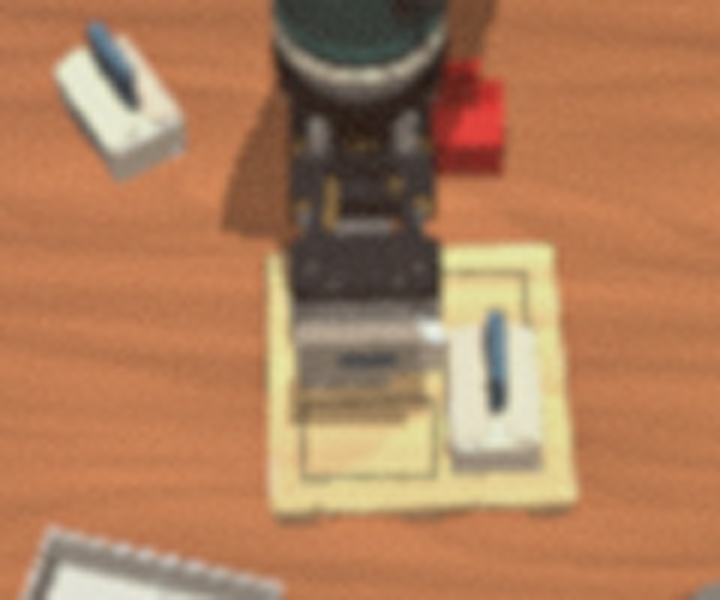

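View pics/c_top.png

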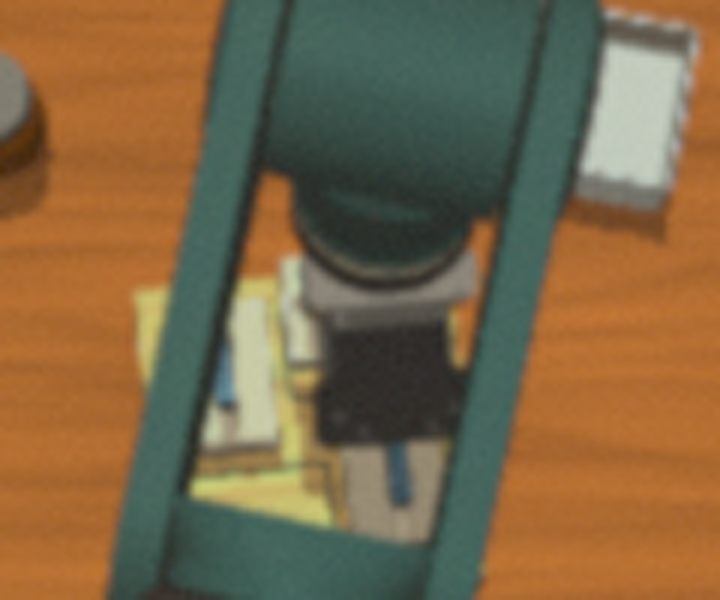

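```bash
cat > ov.py <<'E'
import sys,pickle
from h import *
ps,st=pickle.load(open("d0.pkl","rb"))
x,y,w=map(float,sys.argv[1:4])
ims=[]
for n in ps:
    p=ps[n]; c=proj(p,np.array([[x,y,.02]]))[0].astype(int); o=c-[32,32]
    im=cv2.resize(p["frame"][:,:,::-1][o[1]:o[1]+64,o[0]:o[0]+64],None,fx=6.2,fy=6.2,interpolation=cv2.INTER_CUBIC)
    def dr(P,col):
        uv=(proj(p,T(x,y,w,P))-o+.5)*6.2
        cv2.polylines(im,[uv.astype(int)],True,col,1)
    R=lambda cx,cy,lx,ly,z:[[cx-lx/2,cy-ly/2,z],[cx+lx/2,cy-ly/2,z],[cx+lx/2,cy+ly/2,z],[cx-lx/2,cy+ly/2,z]]
    dr(R(0,0,.17,.17,.02),(255,0,0))
    for cx,cy in((.042,-.029),(-.042,.029)): dr(R(cx,cy,.05,.076,.02),(0,0,255))
    for cx,cy in((-.029,-.042),(.029,.042)): dr(R(cx,cy,.076,.05,.054),(0,160,0)); dr(R(cx,cy,.044,.01,.1),(0,160,0))
    ims.append(im)
cv2.imwrite("pics/"+sys.argv[4],np.hstack(ims))
E
python3 ov.py .575 -.059 .0875 ov1.png
```

```text
(no output)
```

View pics/ov1.png

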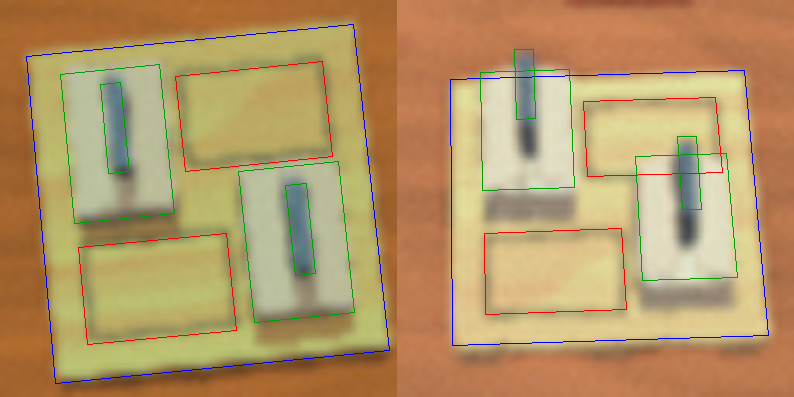

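Overlay: the pallet and its outlines match to about 1–2 mm in both views. The red place b is the upper-right box in the top view and the lower-left box in the scene view. I'll lower the carton there.

```bash
python3 -m crank '[{"tx":0.15,"ty":0.2,"tz":4,"twist":-0.5,"grip":0},{"tx":0,"ty":0,"tz":3.5,"twist":0,"grip":0},{"tx":0,"ty":0,"tz":2,"twist":0,"grip":0},{"tx":0,"ty":0,"tz":0,"twist":0,"grip":0},{"tx":0,"ty":0,"tz":0,"twist":0,"grip":0}]';  python3 plan.py .620 -.0842 .0785 1.658; python3 snap.py d
```

```text
time: 7.38
tool_pos: [0.6214, -0.0834, 0.0953]
ee_rot: [3.139, 0.001, 1.659]
wrist_force: [-0.3, -0.9, -1.2]
width: 0.0098
t 7.38 pos [ 0.6214 -0.0834  0.0953] rot [3.139e+00 1.000e-03 1.659e+00] q [-0.22  0.31  1.36  0.    1.48 -0.31] F [-0.3 -0.9 -1.2] w 0.0098
target q6~ -0.22
[{"tx": -0.06, "ty": -0.14, "tz": 1.68, "twist": 0.1, "grip": 0}]
top crop origin [203 124]
scene crop origin [184 163]
```

View pics/d_scene.png

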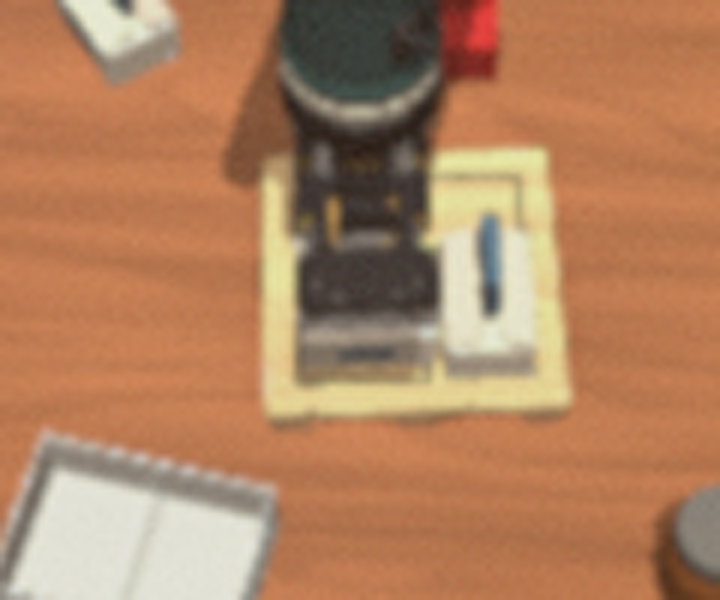

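```bash
python3 -m crank '[{"tx":0,"ty":-0.1,"tz":1.2,"twist":0,"grip":0},{"tx":0,"ty":0,"tz":0.3,"twist":0,"grip":0},{"tx":0,"ty":0,"tz":0.1,"twist":0,"grip":0},{"tx":0,"ty":0,"tz":0,"twist":0,"grip":0},{"tx":0,"ty":0,"tz":0,"twist":0,"grip":0}]'
```

```text
time: 8.1
tool_pos: [0.619, -0.083, 0.0784]
ee_rot: [-3.141, -0.0, 1.66]
wrist_force: [-3.2, 0.9, 5.3]
width: 0.0098
```

Contact: the push is 5 N upward at z = 0.0784. I'll release with a small opening and go up.

```bash
python3 -m crank '[{"tx":0,"ty":0,"tz":0,"twist":0,"grip":0.35},{"tx":0,"ty":0,"tz":0,"twist":0,"grip":0.35},{"tx":0,"ty":0,"tz":0,"twist":0,"grip":0.35},{"tx":0,"ty":0,"tz":-3,"twist":0,"grip":0.35},{"tx":0,"ty":0,"tz":-6,"twist":0,"grip":0.35},{"tx":0,"ty":0,"tz":0,"twist":0,"grip":0.35}]'; python3 plan.py .3965 -.2515 .14 .622 8
```

```text
time: 8.85
tool_pos: [0.6227, -0.0838, 0.1745]
ee_rot: [3.129, 0.004, 1.66]
wrist_force: [-0.4, 0.3, 0.5]
width: 0.0331
t 8.85 pos [ 0.6227 -0.0838  0.1745] rot [3.129 0.004 1.66 ] q [-0.22  0.26  1.25  0.    1.61 -0.31] F [-0.4  0.3  0.5] w 0.0331
target q6~ 0.38
[{"tx": -1.84, "ty": -3.0, "tz": 0.43, "twist": 7.4, "grip": 0}, {"tx": -2.21, "ty": -2.74, "tz": 0.43, "twist": 7.4, "grip": 0}, {"tx": -2.55, "ty": -2.43, "tz": 0.43, "twist": 7.4, "grip": 0}, {"tx": -2.84, "ty": -2.08, "tz": 0.43, "twist": 7.4, "grip": 0}, {"tx": -3.08, "ty": -1.7, "tz": 0.43, "twist": 7.4, "grip": 0}, {"tx": -3.28, "ty": -1.28, "tz": 0.43, "twist": 7.4, "grip": 0}, {"tx": -3.42, "ty": -0.85, "tz": 0.43, "twist": 7.4, "grip": 0}, {"tx": -3.5, "ty": -0.4, "tz": 0.43, "twist": 7.4, "grip": 0}]
```

```bash
python3 -m crank '[{"tx":-1.8,"ty":-3,"tz":0,"twist":7.4,"grip":0.5},{"tx":-2.2,"ty":-2.7,"tz":0.4,"twist":7.4,"grip":0.5},{"tx":-2.6,"ty":-2.4,"tz":0.4,"twist":7.4,"grip":0.5},{"tx":-2.8,"ty":-2.1,"tz":0.4,"twist":7.4,"grip":0.5},{"tx":-3.1,"ty":-1.7,"tz":0.4,"twist":7.4,"grip":0.5},{"tx":-3.3,"ty":-1.3,"tz":0.4,"twist":7.4,"grip":0.5},{"tx":-3.4,"ty":-0.9,"tz":0.4,"twist":7.4,"grip":0.5},{"tx":-3.5,"ty":-0.4,"tz":0.4,"twist":7.4,"grip":0.5},{"tx":0,"ty":0,"tz":0,"twist":0,"grip":0.5},{"tx":0,"ty":0,"tz":0,"twist":0,"grip":0.5}]'; python3 plan.py .3965 -.2515 .058 .622; python3 snap.py e
```

```text
time: 10.1
tool_pos: [0.3937, -0.2504, 0.1391]
ee_rot: [-3.141, -0.001, 0.628]
wrist_force: [0.3, -0.0, 0.3]
width: 0.0469
t 10.1 pos [ 0.3937 -0.2504  0.1391] rot [-3.141e+00 -1.000e-03  6.280e-01] q [-0.69 -0.07  1.68  0.    1.53  0.25] F [ 0.3 -0.   0.3] w 0.0469
target q6~ 0.38
[{"tx": 0.08, "ty": 0.13, "tz": 4.06, "twist": 0.2, "grip": 0}, {"tx": 0.08, "ty": 0.13, "tz": 4.06, "twist": 0.2, "grip": 0}]
top crop origin [262 198]
scene crop origin [140  98]
```

View pics/e_scene.png

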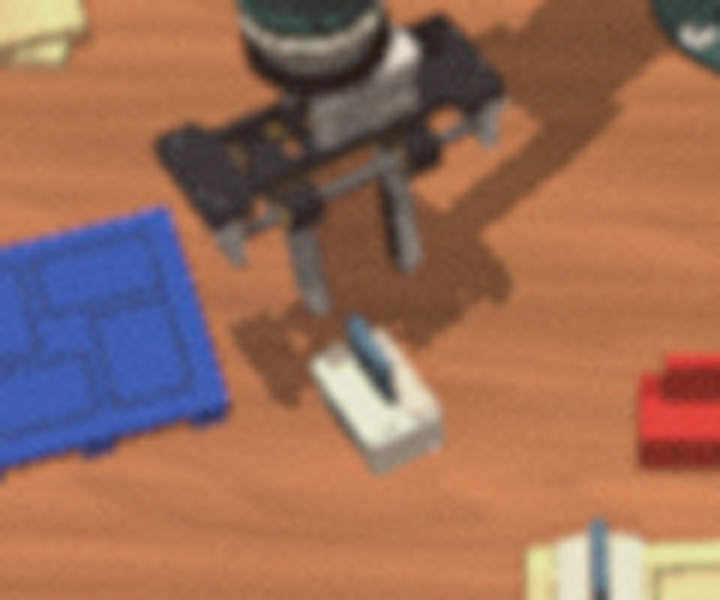

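View pics/e_top.png

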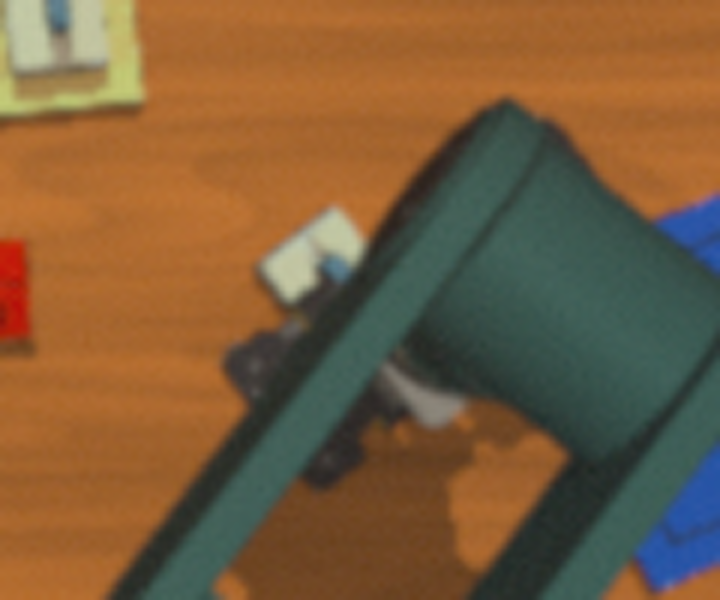

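In the scene crop the fingers at (315,300) and (408,260) straddle the white carton's flap at (372,355). The red carton at (690,410) is the look-alike. I descend and grip.

```bash
python3 -m crank '[{"tx":0.1,"ty":0.1,"tz":4,"twist":0.2,"grip":0.5},{"tx":0.1,"ty":0.1,"tz":3,"twist":0.2,"grip":0.5},{"tx":0,"ty":0,"tz":1.1,"twist":0,"grip":0.5},{"tx":0,"ty":0,"tz":0,"twist":0,"grip":0.5},{"tx":0,"ty":0,"tz":0,"twist":0,"grip":0},{"tx":0,"ty":0,"tz":0,"twist":0,"grip":0},{"tx":0,"ty":0,"tz":0,"twist":0,"grip":0},{"tx":0,"ty":0,"tz":0,"twist":0,"grip":0}]'; python3 -c "
from bench import get_obs;print(get_obs()['tool_pos'])"; python3 -m crank '[{"tx":0,"ty":0,"tz":-4,"twist":0,"grip":0},{"tx":0,"ty":0,"tz":-5,"twist":0,"grip":0},{"tx":0,"ty":0,"tz":-4,"twist":0,"grip":0},{"tx":0,"ty":0,"tz":0,"twist":0,"grip":0},{"tx":0,"ty":0,"tz":0,"twist":0,"grip":0}]'; python3 plan.py .5312 -.0338 .19 1.658 8;python3 snap.py f
```

```text
time: 11.2
tool_pos: [0.3963, -0.2514, 0.0588]
ee_rot: [3.141, -0.0, 0.619]
wrist_force: [-0.6, -0.4, 0.7]
width: 0.0105
[ 0.39625732 -0.25137792  0.05882365]
time: 11.82
tool_pos: [0.3954, -0.2507, 0.1866]
ee_rot: [-3.139, 0.001, 0.619]
wrist_force: [-1.0, 0.0, -2.4]
width: 0.0096
t 11.82 pos [ 0.3954 -0.2507  0.1866] rot [-3.139e+00  1.000e-03  6.190e-01] q [-0.69 -0.09  1.6   0.    1.63  0.27] F [-1.   0.  -2.4] w 0.0096
target q6~ -0.15
[{"tx": 2.96, "ty": -1.22, "tz": -0.04, "twist": -7.4, "grip": 0}, {"tx": 3.09, "ty": -0.83, "tz": -0.04, "twist": -7.4, "grip": 0}, {"tx": 3.17, "ty": -0.42, "tz": -0.04, "twist": -7.4, "grip": 0}, {"tx": 3.2, "ty": -0.01, "tz": -0.04, "twist": -7.4, "grip": 0}, {"tx": 3.17, "ty": 0.41, "tz": -0.04, "twist": -7.4, "grip": 0}, {"tx": 3.09, "ty": 0.81, "tz": -0.04, "twist": -7.4, "grip": 0}, {"tx": 2.96, "ty": 1.21, "tz": -0.04, "twist": -7.4, "grip": 0}, {"tx": 2.78, "ty": 1.58, "tz": -0.04, "twist": -7.4, "grip": 0}]
top crop origin [265 197]
scene crop origin [138  89]
```

View pics/f_scene.png

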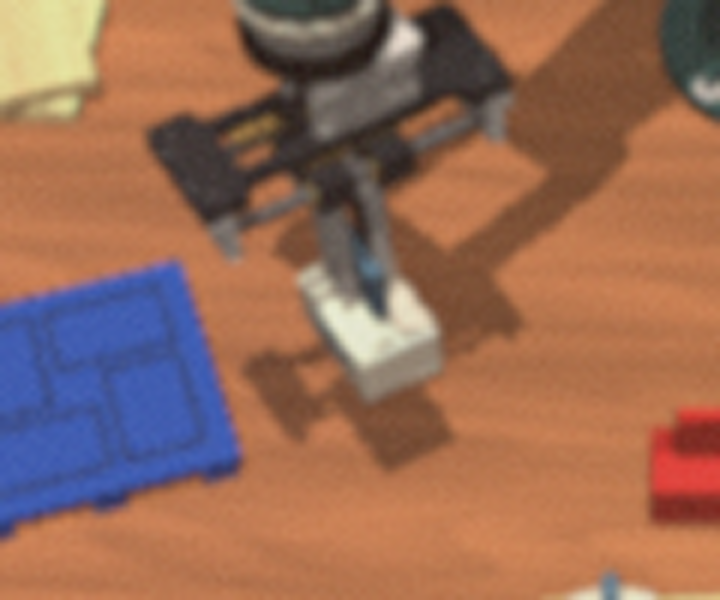

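The carton at (370,330) is held level. I'll carry it to place d.

```bash
python3 -m crank '[{"tx":3,"ty":-1.2,"tz":0,"twist":-7.4,"grip":0},{"tx":3.1,"ty":-0.8,"tz":0,"twist":-7.4,"grip":0},{"tx":3.2,"ty":-0.4,"tz":0,"twist":-7.4,"grip":0},{"tx":3.2,"ty":0,"tz":0,"twist":-7.4,"grip":0},{"tx":3.2,"ty":0.4,"tz":0,"twist":-7.4,"grip":0},{"tx":3.1,"ty":0.8,"tz":0,"twist":-7.4,"grip":0},{"tx":3,"ty":1.2,"tz":0,"twist":-7.4,"grip":0},{"tx":2.8,"ty":1.6,"tz":0,"twist":-7.4,"grip":0},{"tx":0,"ty":0,"tz":0,"twist":0,"grip":0},{"tx":0,"ty":0,"tz":0,"twist":0,"grip":0},{"tx":0,"ty":0,"tz":0,"twist":0,"grip":0}]'; python3 plan.py .5312 -.0338 .095 1.658
```

```text
time: 13.3
tool_pos: [0.5331, -0.0345, 0.1879]
ee_rot: [-3.14, -0.0, 1.651]
wrist_force: [0.5, -0.7, -2.0]
width: 0.0098
t 13.3 pos [ 0.5331 -0.0345  0.1879] rot [-3.14  -0.     1.651] q [-0.17  0.06  1.46 -0.    1.63 -0.25] F [ 0.5 -0.7 -2. ] w 0.0098
target q6~ -0.15
[{"tx": 0.04, "ty": -0.09, "tz": 4.64, "twist": -0.2, "grip": 0}, {"tx": 0.04, "ty": -0.09, "tz": 4.64, "twist": -0.2, "grip": 0}]
```

```bash
python3 -m crank '[{"tx":0,"ty":-0.1,"tz":4.5,"twist":-0.2,"grip":0},{"tx":0.1,"ty":-0.1,"tz":4.5,"twist":-0.2,"grip":0},{"tx":0,"ty":0,"tz":0,"twist":0,"grip":0},{"tx":0,"ty":0,"tz":0,"twist":0,"grip":0},{"tx":0,"ty":0,"tz":0,"twist":0,"grip":0}]'; python3 plan.py .5312 -.0338 .0785 1.658; python3 snap.py g
```

```text
time: 13.92
tool_pos: [0.5335, -0.0334, 0.1014]
ee_rot: [3.136, 0.001, 1.659]
wrist_force: [-0.6, 0.2, -2.6]
width: 0.0099
t 13.93 pos [ 0.5335 -0.0334  0.1014] rot [3.136e+00 1.000e-03 1.659e+00] q [-0.17  0.1   1.59  0.    1.45 -0.26] F [-0.6  0.2 -2.6] w 0.0099
target q6~ -0.15
[{"tx": -0.02, "ty": -0.23, "tz": 2.29, "twist": 0.1, "grip": 0}]
top crop origin [187 152]
scene crop origin [200 140]
```

View pics/g_scene.png

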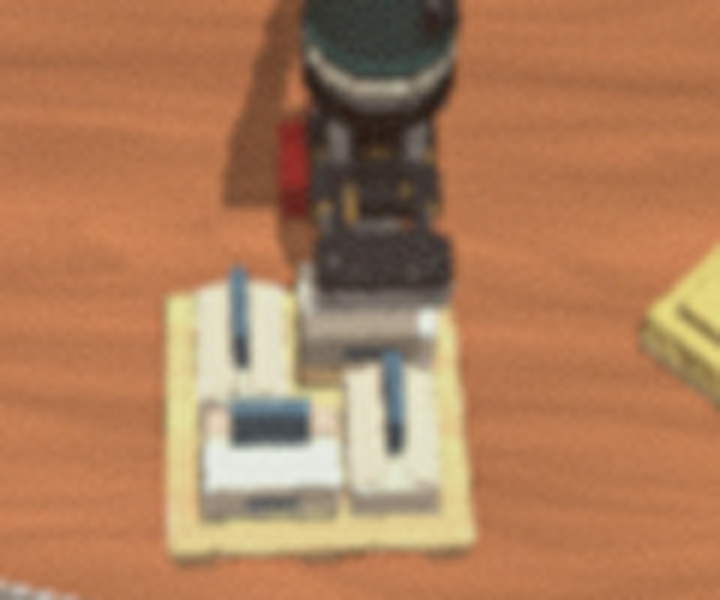

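View pics/g_top.png

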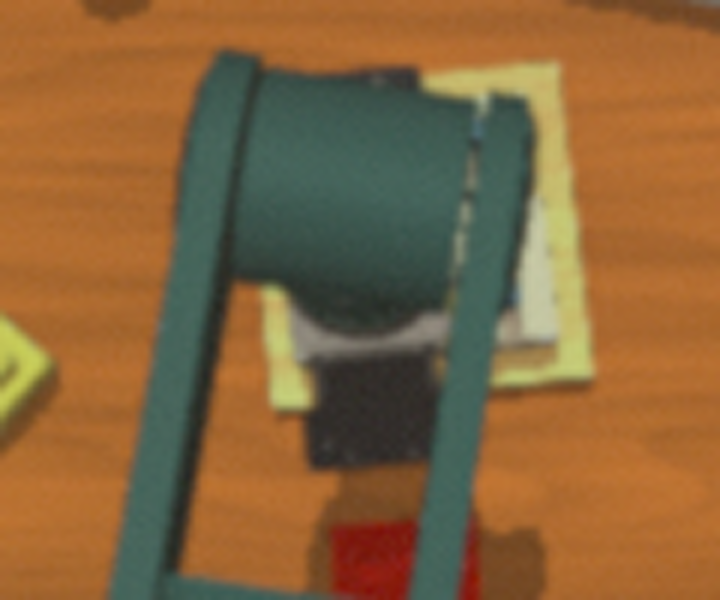

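In the scene crop, carton 1 sits upright in place b at (270,460) with gaps to its neighbours. Carton 2 is above place d at (365,320). I'll lower it.

```bash
python3 -m crank '[{"tx":0,"ty":-0.2,"tz":1.5,"twist":0,"grip":0},{"tx":0,"ty":0,"tz":0.5,"twist":0,"grip":0},{"tx":0,"ty":0,"tz":0,"twist":0,"grip":0},{"tx":0,"ty":0,"tz":0,"twist":0,"grip":0}]'; python3 plan.py .5312 -.0338 .0785 1.658
```

```text
time: 14.52
tool_pos: [0.5289, -0.0329, 0.0787]
ee_rot: [-3.14, -0.0, 1.66]
wrist_force: [-4.6, 0.7, 5.3]
width: 0.0098
t 14.53 pos [ 0.5289 -0.0329  0.0787] rot [-3.14 -0.    1.66] q [-0.17  0.11  1.62 -0.    1.41 -0.26] F [-4.6  0.7  5.3] w 0.0098
target q6~ -0.15
[{"tx": -0.11, "ty": 0.22, "tz": 0.02, "twist": 0.1, "grip": 0}]
```

```bash
python3 -m crank '[{"tx":-0.1,"ty":0,"tz":-0.2,"twist":0,"grip":0},{"tx":0,"ty":0.2,"tz":0,"twist":0,"grip":0},{"tx":0,"ty":0,"tz":0.2,"twist":0,"grip":0},{"tx":0,"ty":0,"tz":0,"twist":0,"grip":0}]'; python3 -m crank '[{"tx":0,"ty":0,"tz":0,"twist":0,"grip":0.35},{"tx":0,"ty":0,"tz":0,"twist":0,"grip":0.35},{"tx":0,"ty":0,"tz":0,"twist":0,"grip":0.35},{"tx":0,"ty":0,"tz":-3,"twist":0,"grip":0.35},{"tx":0,"ty":0,"tz":-6,"twist":0,"grip":0.35},{"tx":0,"ty":0,"tz":-1,"twist":0,"grip":0.35}]'; python3 plan.py .391 .245 .19 3.21
```

```text
time: 15.02
tool_pos: [0.5323, -0.0339, 0.0787]
ee_rot: [3.14, 0.0, 1.66]
wrist_force: [0.1, -0.4, 0.3]
width: 0.0097
time: 15.78
tool_pos: [0.5342, -0.0343, 0.1839]
ee_rot: [3.132, 0.002, 1.66]
wrist_force: [0.5, -0.5, -0.6]
width: 0.0331
t 15.78 pos [ 0.5342 -0.0343  0.1839] rot [3.132e+00 2.000e-03 1.660e+00] q [-0.17  0.06  1.47  0.    1.61 -0.26] F [ 0.5 -0.5 -0.6] w 0.0331
target q6~ -1.08
[{"tx": 3.23, "ty": -1.31, "tz": -0.07, "twist": -9.9, "grip": 0}, {"tx": 3.41, "ty": -0.74, "tz": -0.07, "twist": -9.9, "grip": 0}, {"tx": 3.48, "ty": -0.14, "tz": -0.07, "twist": -9.9, "grip": 0}, {"tx": 3.46, "ty": 0.46, "tz": -0.07, "twist": -9.9, "grip": 0}, {"tx": 3.33, "ty": 1.04, "tz": -0.07, "twist": -9.9, "grip": 0}, {"tx": 3.1, "ty": 1.6, "tz": -0.07, "twist": -9.9, "grip": 0}, {"tx": 2.78, "ty": 2.11, "tz": -0.07, "twist": -9.9, "grip": 0}, {"tx": 2.38, "ty": 2.55, "tz": -0.07, "twist": -9.9, "grip": 0}, {"tx": 1.9, "ty": 2.92, "tz": -0.07, "twist": -9.9, "grip": 0}]
```

```bash
python3 -m crank '[{"tx":3.2,"ty":-1.3,"tz":0,"twist":-9.9,"grip":0.5},{"tx":3.4,"ty":-0.7,"tz":0,"twist":-9.9,"grip":0.5},{"tx":3.5,"ty":-0.1,"tz":0,"twist":-9.9,"grip":0.5},{"tx":3.5,"ty":0.5,"tz":0,"twist":-9.9,"grip":0.5},{"tx":3.3,"ty":1,"tz":0,"twist":-9.9,"grip":0.5},{"tx":3.1,"ty":1.6,"tz":0,"twist":-9.9,"grip":0.5},{"tx":2.8,"ty":2.1,"tz":0,"twist":-9.9,"grip":0.5},{"tx":2.4,"ty":2.6,"tz":0,"twist":-9.9,"grip":0.5},{"tx":1.9,"ty":2.9,"tz":0,"twist":-9.9,"grip":0.5},{"tx":0,"ty":0,"tz":0,"twist":0,"grip":0.5},{"tx":0,"ty":0,"tz":0,"twist":0,"grip":0.5}]'; python3 - <<'E'
import pickle
from loc import *
from bench import cams
ps,st=pickle.load(open("d0.pkl","rb"))
for n in ps:
    p=ps[n]; h=hsv(p); c=proj(p,np.array([[.391,.245,.06]]))[0].astype(int)
    f=p["frame"].astype(int); ro=slice(c[1]-12,c[1]+13),slice(c[0]-12,c[0]+13)
    m=((f[...,0]-f[...,1]>95)&(f[...,2]<60)&(f[...,0]>150)).astype(np.uint8)
    print(n,c); 
    o=c-[40,40]
    im=cv2.resize(p["frame"][:,:,::-1][o[1]:o[1]+80,o[0]:o[0]+80],None,fx=5,fy=5,interpolation=cv2.INTER_CUBIC)
    for x,y,w in((.501,.253,-.717),):
        for q in [stk[1],stk[2]]+[lg]:
            uv=(proj(p,T(x,y,w,q))-o+.5)*5; cv2.polylines(im,[cv2.convexHull(uv.astype(np.float32)).astype(int)],True,(255,0,0),1)
    cv2.imwrite(f"pics/lug_{n}.png",im)
a=np.hstack([cv2.imread("pics/lug_top.png"),cv2.imread("pics/lug_scene.png")]);cv2.imwrite("pics/lug.png",a)
p=cams.snapshot("scene"); cv2.imwrite("pics/lay_scene.png",cv2.resize(p["frame"][165:255,200:300][:,:,::-1],None,fx=6,fy=6,interpolation=cv2.INTER_CUBIC))
p=cams.snapshot("top"); cv2.imwrite("pics/lay_top.png",cv2.resize(p["frame"][150:240,100:300][:,:,::-1],None,fx=4,fy=4,interpolation=cv2.INTER_CUBIC))
E
```

```text
time: 17.15
tool_pos: [0.3884, 0.245, 0.1779]
ee_rot: [-3.141, -0.001, -3.07]
wrist_force: [0.5, -0.1, 0.2]
width: 0.0469
top [155 250]
scene [338 162]
```

View pics/lug.png

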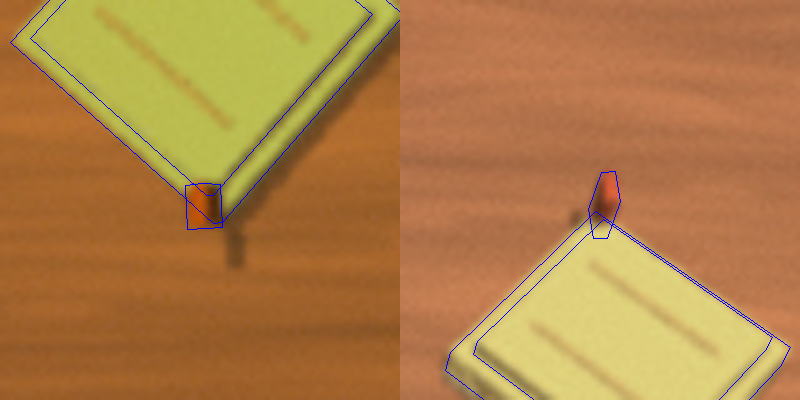

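View pics/lay_top.png

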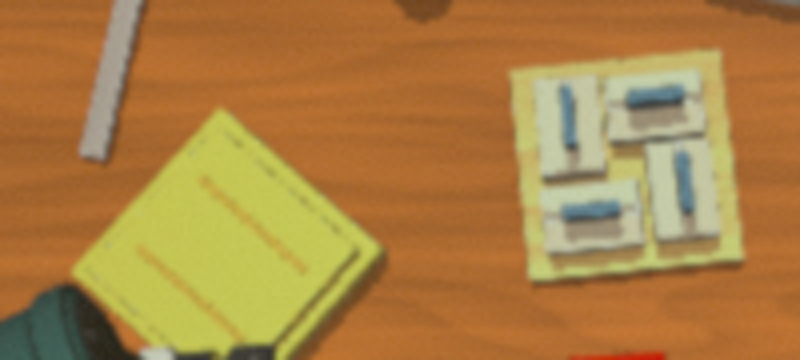

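View pics/lay_scene.png

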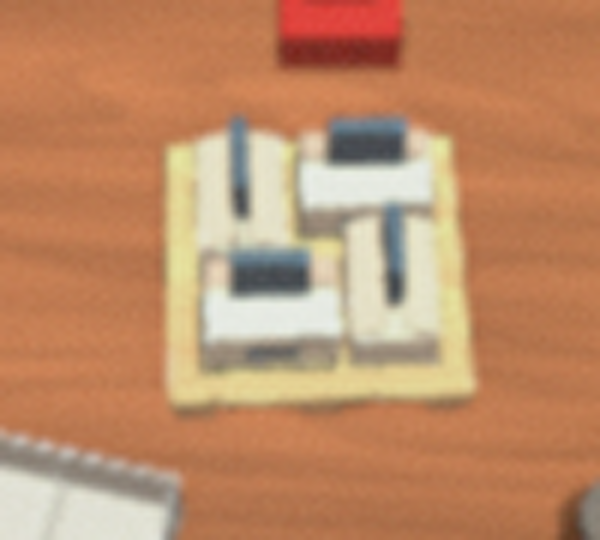

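The four cartons form a clean pinwheel in both views. The lug overlay matches the orange plate (top crop (204,206), scene crop (605,205)). I'll descend to the lug.

```bash
python3 -m crank '[{"tx":-0.3,"ty":0,"tz":4,"twist":0,"grip":0.5},{"tx":0,"ty":0,"tz":4,"twist":0,"grip":0.5},{"tx":0,"ty":0,"tz":0,"twist":0,"grip":0.5},{"tx":0,"ty":0,"tz":0,"twist":0,"grip":0.5}]'; python3 plan.py .391 .245 .059 -3.073; python3 snap.py l
```

```text
time: 17.75
tool_pos: [0.3925, 0.2456, 0.0999]
ee_rot: [3.141, 0.002, -3.07]
wrist_force: [0.5, 0.1, 1.1]
width: 0.047
t 17.75 pos [0.3925 0.2456 0.0999] rot [ 3.141e+00  2.000e-03 -3.070e+00] q [ 0.44 -0.06  1.75 -0.    1.45 -1.21] F [0.5 0.1 1.1] w 0.047
target q6~ 5.2
[{"tx": 0.15, "ty": -0.05, "tz": 4.09, "twist": 0.2, "grip": 0}]
top crop origin [ 94 200]
scene crop origin [279 110]
```

View pics/l_scene.png

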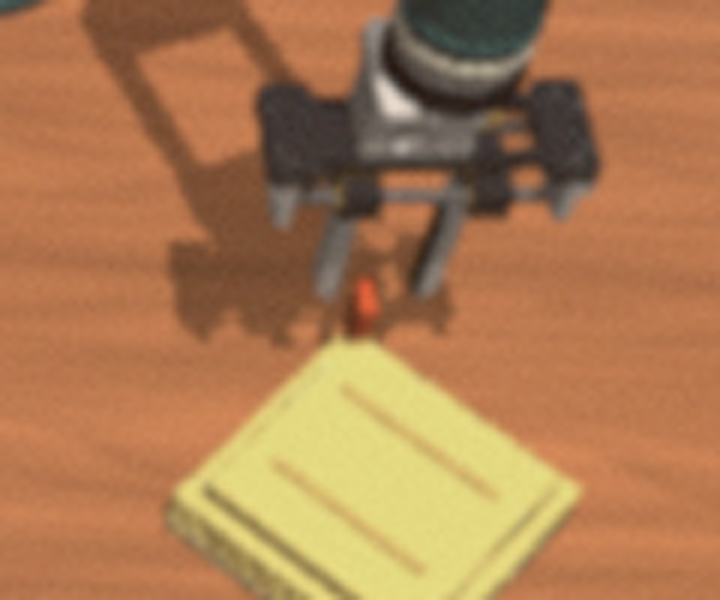

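View pics/l_top.png

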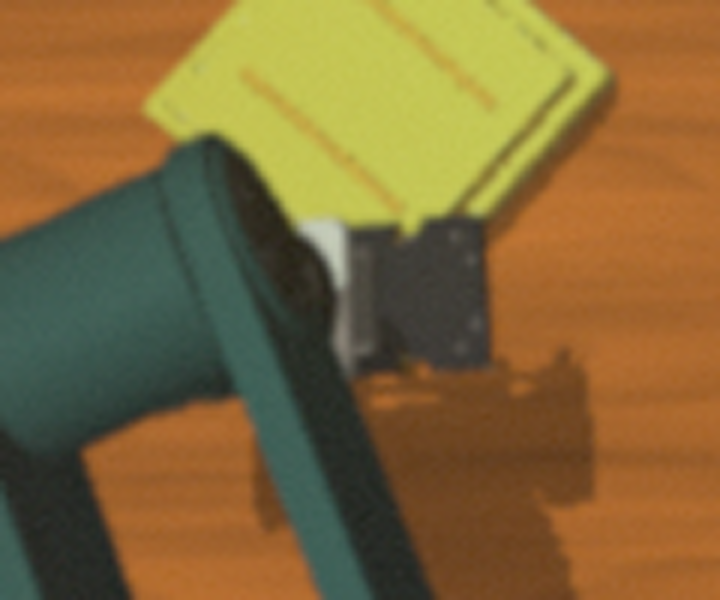

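```bash
python3 - <<'E'
from bench import cams,get_obs
from h import *
p=cams.snapshot("scene"); t=get_obs()["tool_pos"]; o=np.array([279,110])
print((proj(p,np.array([t,t-[0,0,.011],[.391,.245,.081],[.391,.245,.06],[.391,.242,.081]]))-o+.5)*6)
y=get_obs()["ee_rot"][2]; d=np.array([np.sin(y),-np.cos(y),0])
for s in(-1,1): print((proj(p,np.array([t-[0,0,.011]+s*d*.0235]))-o+.5)*6)
E
```

```text
[[376.1271022  277.4737829 ]
 [371.97899112 288.9829779 ]
 [366.40550095 295.39847089]
 [358.77819321 316.68451888]
 [361.34807871 295.18298766]]
[[332.43202396 289.58995809]]
[[411.49008113 288.37654837]]
```

The predicted finger faces (332 and 411) and lug (366) match the picture, so the lug is centred within about 2 mm. I'll go down and grip.

```bash
python3 -m crank '[{"tx":0.1,"ty":0,"tz":2.5,"twist":0.1,"grip":0.5},{"tx":0,"ty":0,"tz":1.6,"twist":0,"grip":0.5},{"tx":0,"ty":0,"tz":0,"twist":0,"grip":0.5},{"tx":0,"ty":0,"tz":0,"twist":0,"grip":0.3},{"tx":0,"ty":0,"tz":0,"twist":0,"grip":0.15},{"tx":0,"ty":0,"tz":0,"twist":0,"grip":0},{"tx":0,"ty":0,"tz":0,"twist":0,"grip":0},{"tx":0,"ty":0,"tz":0,"twist":0,"grip":0},{"tx":0,"ty":0,"tz":0,"twist":0,"grip":0}]'; python3 plan.py .391 .245 .059 -3.073
```

```text
time: 19.02
tool_pos: [0.3905, 0.2455, 0.0578]
ee_rot: [-3.141, 0.0, -3.071]
wrist_force: [-0.7, -1.2, 2.2]
width: 0.0096
t 19.02 pos [0.3905 0.2455 0.0578] rot [-3.141  0.    -3.071] q [ 0.44 -0.02  1.8  -0.    1.36 -1.2 ] F [-0.7 -1.2  2.2] w 0.0096
target q6~ 5.2
[{"tx": -0.04, "ty": -0.06, "tz": -0.12, "twist": 0.1, "grip": 0}]
```

```bash
python3 -m crank '[{"tx":0,"ty":0,"tz":-0.3,"twist":0,"grip":0},{"tx":-0.1,"ty":0,"tz":-0.3,"twist":0,"grip":0},{"tx":0,"ty":0,"tz":-0.3,"twist":0,"grip":0},{"tx":0,"ty":0,"tz":0,"twist":0,"grip":0}]'; python3 snap.py m
```

```text
time: 19.52
tool_pos: [0.3909, 0.2453, 0.0661]
ee_rot: [-3.141, -0.001, -3.07]
wrist_force: [1.7, -1.3, -5.1]
width: 0.0101
top crop origin [ 97 200]
scene crop origin [276 116]
```

View pics/m_scene.png

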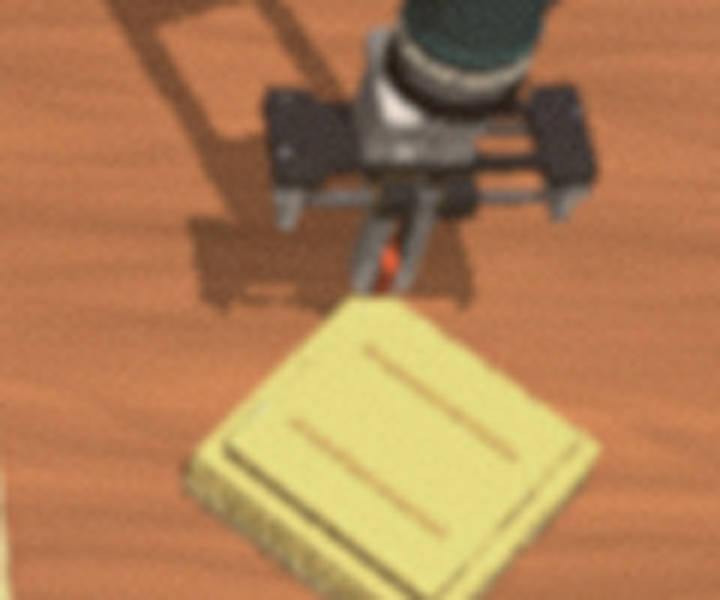

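The force is 5 N at 8 mm of rise. The lug corner has come up slightly at (375,295). I'll continue in small steps.

```bash
python3 -m crank '[{"tx":-0.1,"ty":0,"tz":-0.3,"twist":0,"grip":0},{"tx":0,"ty":0,"tz":-0.3,"twist":0,"grip":0},{"tx":-0.1,"ty":0,"tz":-0.3,"twist":0,"grip":0},{"tx":0,"ty":0,"tz":0,"twist":0,"grip":0}]'; python3 -m crank '[{"tx":-0.1,"ty":0,"tz":-0.3,"twist":0,"grip":0},{"tx":-0.1,"ty":0,"tz":-0.3,"twist":0,"grip":0},{"tx":0,"ty":0,"tz":0,"twist":0,"grip":0}]'; python3 snap.py n
```

```text
time: 20.12
tool_pos: [0.3944, 0.2456, 0.0765]
ee_rot: [-3.141, 0.002, -3.071]
wrist_force: [0.8, -3.6, -2.5]
width: 0.0098
time: 20.5
tool_pos: [0.3964, 0.2466, 0.0826]
ee_rot: [3.14, 0.003, -3.071]
wrist_force: [1.9, -2.1, -0.8]
width: 0.0102
top crop origin [ 95 199]
scene crop origin [278 114]
```

View pics/n_scene.png

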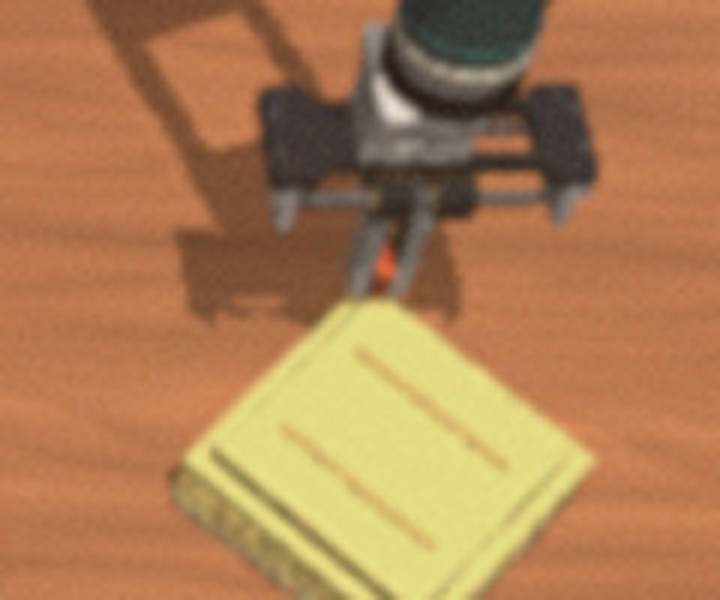

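View pics/n_top.png

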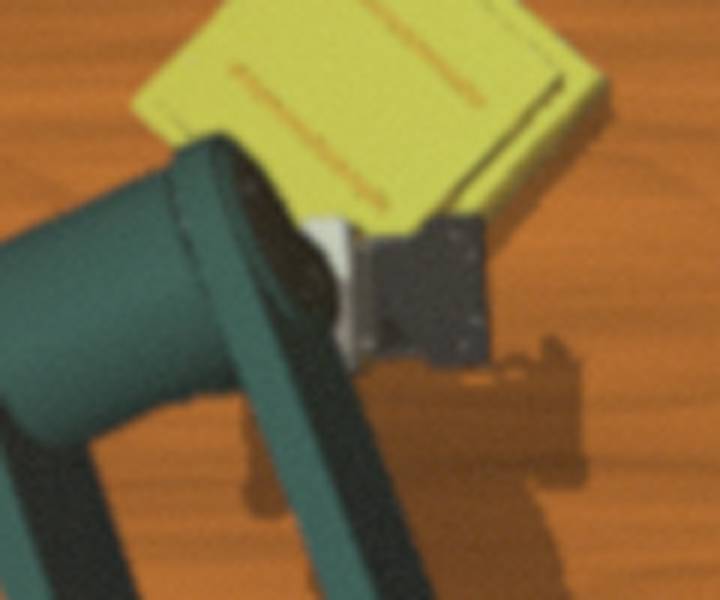

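25 mm up the force has fallen to about 1–2 N, so the near side has peeled. I'll keep turning to about 0.2 rad before lifting away.

```bash
python3 -m crank '[{"tx":-0.1,"ty":0,"tz":-0.3,"twist":0,"grip":0},{"tx":-0.1,"ty":0,"tz":-0.4,"twist":0,"grip":0},{"tx":-0.1,"ty":0,"tz":-0.4,"twist":0,"grip":0},{"tx":0,"ty":0,"tz":0,"twist":0,"grip":0}]'; python3 -m crank '[{"tx":-0.1,"ty":0,"tz":-0.4,"twist":0,"grip":0},{"tx":-0.1,"ty":0,"tz":-0.4,"twist":0,"grip":0},{"tx":-0.1,"ty":0,"tz":-0.4,"twist":0,"grip":0},{"tx":0,"ty":0,"tz":0,"twist":0,"grip":0}]'; python3 snap.py o
```

```text
time: 21.1
tool_pos: [0.3986, 0.2471, 0.0933]
ee_rot: [3.14, 0.001, -3.069]
wrist_force: [0.3, -0.1, -1.6]
width: 0.01
time: 21.6
tool_pos: [0.4017, 0.2466, 0.105]
ee_rot: [3.141, 0.001, -3.07]
wrist_force: [0.2, -0.7, -1.2]
width: 0.0099
top crop origin [ 93 197]
scene crop origin [279 112]
```

View pics/o_scene.png

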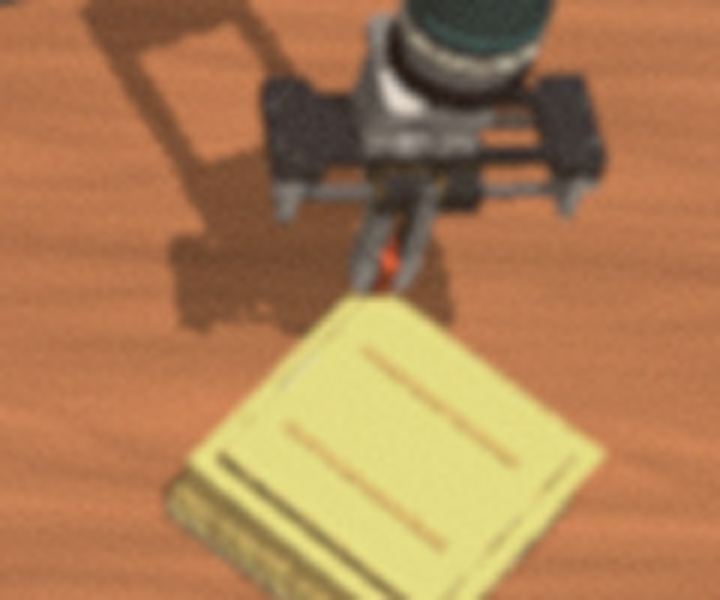

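View pics/o_top.png

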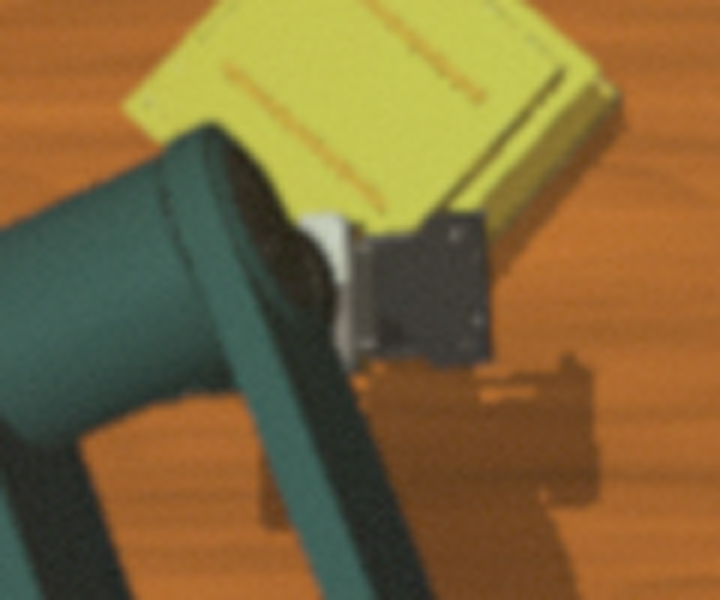

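```bash
cat > big.py <<'E'
import sys
from bench import cams
from h import *
tag=sys.argv[1]; cx,cy,cz=map(float,sys.argv[2:5])
ims=[]
for n in("top","scene"):
    p=cams.snapshot(n); c=proj(p,np.array([[cx,cy,cz]]))[0].astype(int); o=c-[40,45]
    ims.append(cv2.resize(p["frame"][:,:,::-1][o[1]:o[1]+90,o[0]:o[0]+80],None,fx=5,fy=5,interpolation=cv2.INTER_CUBIC)); print(n,o)
cv2.imwrite(f"pics/{tag}.png",np.hstack(ims))
E
python3 big.py big1 .5 .25 .04
```

```text
top [116 170]
scene [301 145]
```

View pics/big1.png

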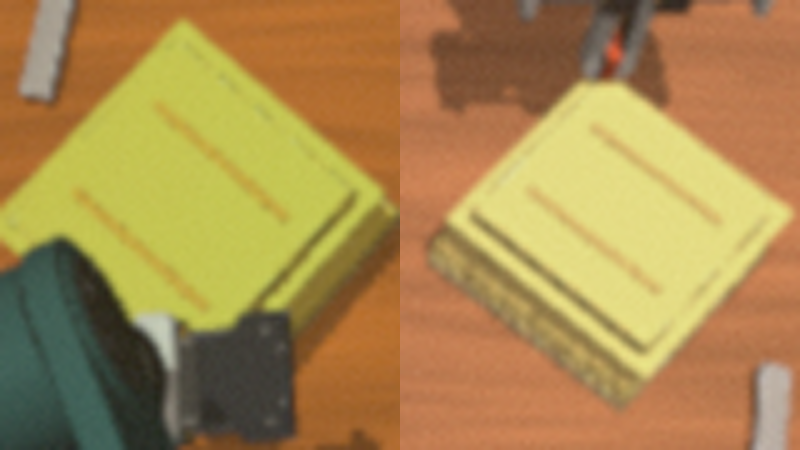

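```bash
cat > tri.py <<'E'
from h import *
import pickle
def tri(ps,a,b):
    A=[]
    P=[ps[n]["intrinsics"]@np.c_[ps[n]["R"],ps[n]["t"]] for n in("top","scene")]
    X=cv2.triangulatePoints(P[0],P[1],np.array(a,float).reshape(2,1),np.array(b,float).reshape(2,1)); return (X[:3]/X[3]).ravel()
E
python3 - <<'E'
from tri import *
ps,_=pickle.load(open("d0.pkl","rb"))
for k,a,b in(("far",(152.6,174),(350.6,221.4)),("-y",(194,211),(310.6,189)),("+y",(116,214),(379.6,187.4))): print(k,tri(ps,a,b))
for n in ps:
    print(n,"orig corners",proj(ps[n],T(.501,.253,-.717,np.array([[.085,.085,.037],[.085,-.085,.037],[-.085,.085,.037]]))))
E
```

```text
far [0.62759821 0.26404842 0.05353651]
-y [0.51043769 0.13501784 0.05817989]
+y [0.50281909 0.36745113 0.0745877 ]
top orig corners [[153.82939243 176.95515303]
 [194.22388302 211.93896246]
 [116.55695976 218.08579526]]
scene orig corners [[347.2800115  221.92252299]
 [307.60248166 191.93813832]
 [375.67741    190.98579714]]
```

```bash
python3 -c "
from bench import get_obs
import numpy as np
o=get_obs();print(np.round(o['wrist_force'],2),np.round(o['wrist_torque'],3),o['time'])"
python3 -m crank '[{"tx":0,"ty":0,"tz":-0.5,"twist":0,"grip":0},{"tx":0,"ty":0,"tz":-1,"twist":0,"grip":0},{"tx":0,"ty":0,"tz":-1.5,"twist":0,"grip":0},{"tx":0,"ty":0,"tz":-1.5,"twist":0,"grip":0},{"tx":0,"ty":0,"tz":0,"twist":0,"grip":0},{"tx":0,"ty":0,"tz":0,"twist":0,"grip":0}]'; python3 big.py big2 .5 .25 .08; python3 -c "
from bench import get_obs
import numpy as np
o=get_obs();print(np.round(o['wrist_force'],2),np.round(o['wrist_torque'],3),o['time'])"
```

```text
[ 0.31 -0.09 -1.14] [ 0.022  0.099 -0.011] 21.8
time: 22.55
tool_pos: [0.4013, 0.2464, 0.1495]
ee_rot: [3.142, -0.0, -3.07]
wrist_force: [0.2, -0.2, -0.9]
width: 0.0099
top [113 169]
scene [303 139]
[-0.21 -0.25 -2.29] [ 0.039  0.098 -0.015] 22.65
```

View pics/big2.png

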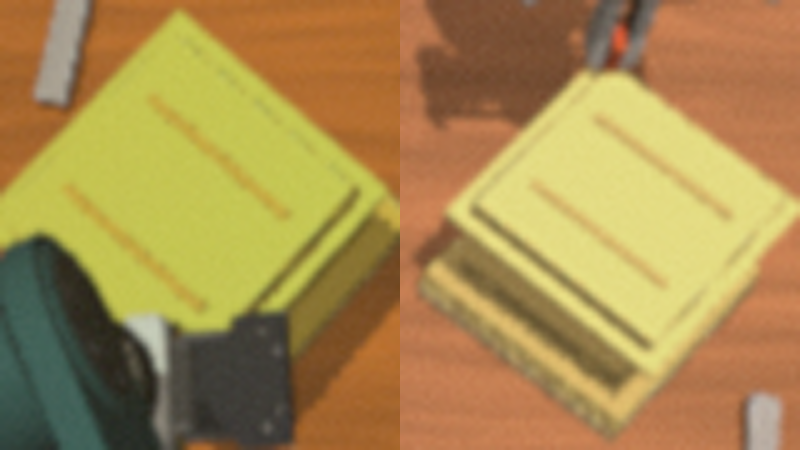

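The cover is free and the second cover still sits flat in the board at scene (590,390). I'll raise the cover and carry it gently to the pallet.

```bash
python3 -m crank '[{"tx":0,"ty":0,"tz":-2,"twist":0,"grip":0},{"tx":0,"ty":0,"tz":-2.5,"twist":0,"grip":0},{"tx":0,"ty":0,"tz":-2,"twist":0,"grip":0},{"tx":0,"ty":0,"tz":-1,"twist":0,"grip":0},{"tx":0,"ty":0,"tz":0,"twist":0,"grip":0}]'; python3 plan.py .4657 -.0667 .226 -3.07 12; python3 big.py big3 .5 .25 .08
```

```text
time: 23.28
tool_pos: [0.4015, 0.2465, 0.2246]
ee_rot: [3.141, 0.0, -3.07]
wrist_force: [0.1, -0.5, -2.7]
width: 0.0099
t 23.27 pos [0.4015 0.2465 0.2246] rot [ 3.141  0.    -3.07 ] q [ 0.43 -0.09  1.53  0.    1.7  -1.21] F [ 0.1 -0.5 -2.7] w 0.0099
target q6~ 4.5
[{"tx": -0.35, "ty": -2.64, "tz": -0.01, "twist": -0.0, "grip": 0}, {"tx": -0.35, "ty": -2.64, "tz": -0.01, "twist": -0.0, "grip": 0}, {"tx": -0.35, "ty": -2.64, "tz": -0.01, "twist": -0.0, "grip": 0}, {"tx": -0.35, "ty": -2.64, "tz": -0.01, "twist": -0.0, "grip": 0}, {"tx": -0.35, "ty": -2.64, "tz": -0.01, "twist": -0.0, "grip": 0}, {"tx": -0.35, "ty": -2.64, "tz": -0.01, "twist": -0.0, "grip": 0}, {"tx": -0.35, "ty": -2.64, "tz": -0.01, "twist": -0.0, "grip": 0}, {"tx": -0.35, "ty": -2.64, "tz": -0.01, "twist": -0.0, "grip": 0}, {"tx": -0.35, "ty": -2.64, "tz": -0.01, "twist": -0.0, "grip": 0}, {"tx": -0.35, "ty": -2.64, "tz": -0.01, "twist": -0.0, "grip": 0}, {"tx": -0.35, "ty": -2.64, "tz": -0.01, "twist": -0.0, "grip": 0}, {"tx": -0.35, "ty": -2.64, "tz": -0.01, "twist": -0.0, "grip": 0}]
top [113 169]
scene [303 139]
```

View pics/big3.png

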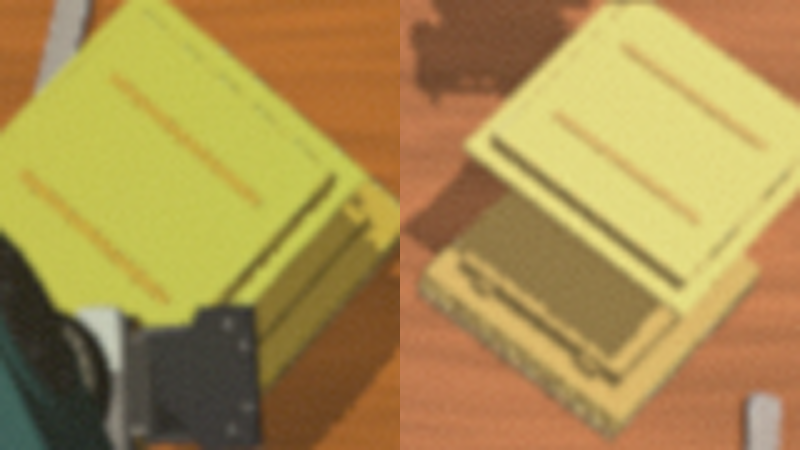

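```bash
python3 -m crank '[{"tx":-0.2,"ty":-1.3,"tz":0,"twist":0,"grip":0},{"tx":-0.4,"ty":-2.6,"tz":0,"twist":0,"grip":0},{"tx":-0.4,"ty":-3,"tz":0,"twist":0,"grip":0},{"tx":-0.4,"ty":-3,"tz":0,"twist":0,"grip":0},{"tx":-0.4,"ty":-3,"tz":0,"twist":0,"grip":0},{"tx":-0.4,"ty":-3,"tz":0,"twist":0,"grip":0},{"tx":-0.4,"ty":-3,"tz":0,"twist":0,"grip":0},{"tx":-0.4,"ty":-3,"tz":0,"twist":0,"grip":0},{"tx":-0.4,"ty":-3,"tz":0,"twist":0,"grip":0},{"tx":-0.4,"ty":-3,"tz":0,"twist":0,"grip":0},{"tx":-0.4,"ty":-2,"tz":0,"twist":0,"grip":0},{"tx":0,"ty":-1,"tz":0,"twist":0,"grip":0}]'; python3 -m crank '[{"tx":0,"ty":0,"tz":0,"twist":0,"grip":0},{"tx":0,"ty":0,"tz":0,"twist":0,"grip":0},{"tx":0,"ty":0,"tz":0,"twist":0,"grip":0},{"tx":0,"ty":0,"tz":0,"twist":0,"grip":0}]'; python3 plan.py .4657 -.0667 .226 -3.07 1; python3 big.py big4 .56 -.06 .2
```

```text
time: 24.88
tool_pos: [0.4648, -0.0603, 0.2236]
ee_rot: [3.141, -0.002, -3.072]
wrist_force: [0.3, 0.7, -0.9]
width: 0.0098
time: 25.38
tool_pos: [0.4653, -0.0582, 0.2246]
ee_rot: [3.142, 0.0, -3.069]
wrist_force: [-0.3, -0.8, -0.1]
width: 0.0098
t 25.38 pos [ 0.4653 -0.0582  0.2246] rot [ 3.142  0.    -3.069] q [-0.25 -0.1   1.54  0.    1.7  -1.89] F [-0.3 -0.8 -0.1] w 0.0098
target q6~ 4.5
[{"tx": 0.02, "ty": -0.85, "tz": -0.14, "twist": 0.0, "grip": 0}]
top [216 142]
scene [212 129]
```

View pics/big4.png

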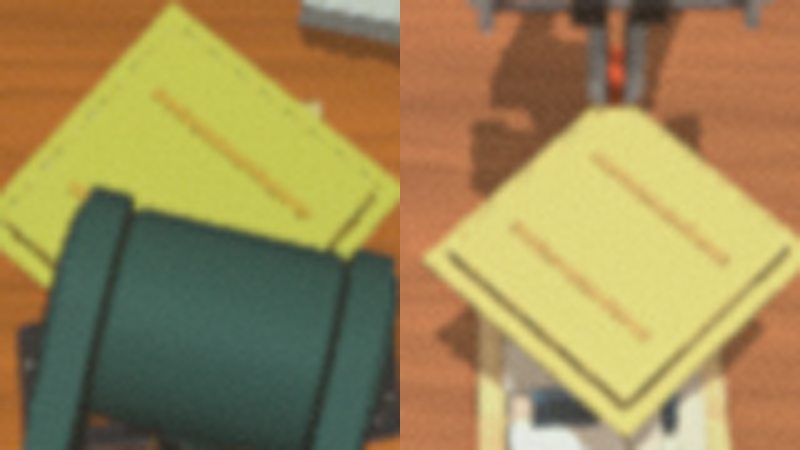

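```bash
python3 -m crank '[{"tx":0,"ty":-0.8,"tz":0,"twist":0,"grip":0},{"tx":0,"ty":0,"tz":0,"twist":0,"grip":0},{"tx":0,"ty":0,"tz":0,"twist":0,"grip":0}]'; python3 - <<'E'
from bench import cams,get_obs
from h import *
print(get_obs()["tool_pos"])
for n,o in(("top",(200,130)),("scene",(195,130))):
    p=cams.snapshot(n); cv2.imwrite(f"pics/fin_{n}.png",cv2.resize(p["frame"][:,:,::-1][o[1]:o[1]+100,o[0]:o[0]+120],None,fx=6,fy=6,interpolation=cv2.INTER_CUBIC))
E
```

```text
time: 25.85
tool_pos: [0.4659, -0.0669, 0.2244]
ee_rot: [3.141, -0.0, -3.071]
wrist_force: [-0.3, 0.2, -1.8]
width: 0.0096
[ 0.46589952 -0.06687714  0.22442223]
```

View pics/fin_top.png

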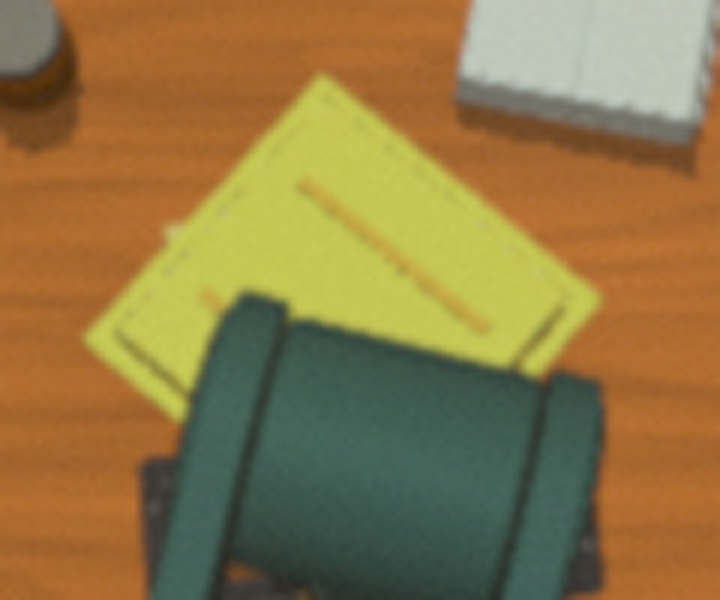

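View pics/fin_scene.png

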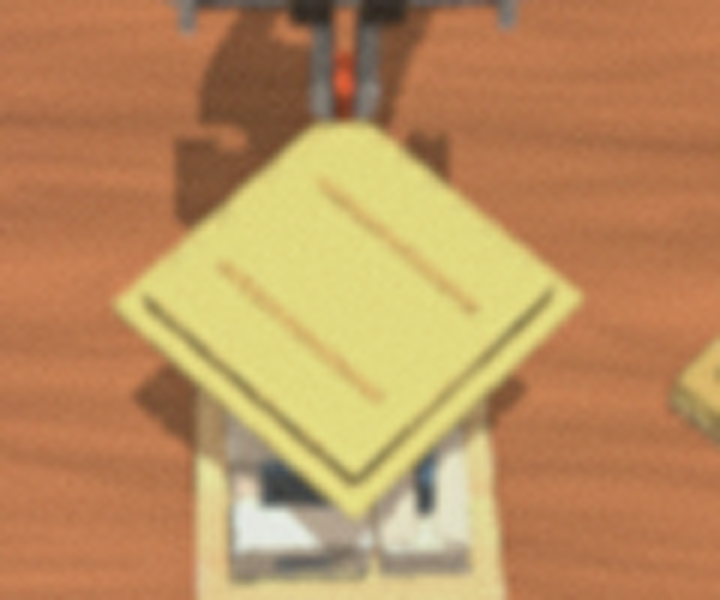

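```bash
cat > pose6.py <<'E'
import sys,json
from h import *
import pickle
from scipy.optimize import least_squares
from scipy.spatial.transform import Rotation as Ro
from bench import get_obs
ps,_=pickle.load(open("d0.pkl","rb"))
def pose(top,sce):
    C=np.array([[.085,.085,.003],[.085,-.085,.003],[-.085,.085,.003]])
    U={"top":np.array(top)/6+[200,130]-.5,"scene":np.array(sce)/6+[195,130]-.5}
    t=get_obs()["tool_pos"]+[0,0,.008]; g=np.array([-.11*.7071,-.11*.7071,.034])
    def f(p,full=False):
        R=Ro.from_rotvec(p[3:6]).as_matrix()@Ro.from_euler("z",-.71).as_matrix()
        X=C@R.T+p[:3]; r=[(proj(ps[n],X)+p[6+2*i:8+2*i]-U[n]).ravel() for i,n in enumerate(U)]
        G=R@g+p[:3]
        return np.r_[np.concatenate(r),(G-t)/.003,p[6:]/.7]
    s=least_squares(f,np.r_[.575,-.06,.2,0,0,0,0,0,0,0]); p=s.x
    R=Ro.from_rotvec(p[3:6]).as_matrix(); print("centre(underside)",np.round(p[:3],4),"rotvec",np.round(p[3:6],3),"tilt from level",np.round(np.arccos(R[2,2]),3),"offs",np.round(p[6:],2),"cost",round(s.cost,2))
    R2=R@Ro.from_euler("z",-.71).as_matrix()
    for k,c in(("far",[.085,.085,0]),("lug",[-.085,-.085,0]),("-y",[.085,-.085,0]),("+y",[-.085,.085,0])): print(k,np.round(R2@np.array(c)+p[:3],3))
if __name__=="__main__":
    a=json.loads(sys.argv[1]); pose(a[:3],a[3:])
E
python3 pose6.py '[[322,74],[602,297],[84,340],[355,518],[114,304],[583,297]]'
```

```text
centre(underside) [ 0.5728 -0.0597  0.1892] rotvec [-0.011  0.085 -0.004] tilt from level 0.085 offs [ 0.14 -0.14  0.1  -0.08] cost 0.34
far [ 0.692 -0.051  0.179]
lug [ 0.453 -0.068  0.199]
-y [ 0.581 -0.18   0.19 ]
+y [0.564 0.06  0.189]
```

Tilt is only 0.085 rad and the centre is within 3 mm of the pallet's. I'll raise it about 1.2 cm to get 10 cm of clearance, then recheck.

```bash
python3 -m crank '[{"tx":-0.1,"ty":0,"tz":-0.6,"twist":0,"grip":0},{"tx":-0.1,"ty":0,"tz":-0.6,"twist":0,"grip":0},{"tx":0,"ty":0,"tz":0,"twist":0,"grip":0},{"tx":0,"ty":0,"tz":0,"twist":0,"grip":0},{"tx":0,"ty":0,"tz":0,"twist":0,"grip":0},{"tx":0,"ty":0,"tz":0,"twist":0,"grip":0},{"tx":0,"ty":0,"tz":0,"twist":0,"grip":0},{"tx":0,"ty":0,"tz":0,"twist":0,"grip":0},{"tx":0,"ty":0,"tz":0,"twist":0,"grip":0},{"tx":0,"ty":0,"tz":0,"twist":0,"grip":0}]'; python3 - <<'E'
from bench import cams,get_obs
from h import *
for n,o in(("top",(200,130)),("scene",(195,130))):
    p=cams.snapshot(n); cv2.imwrite(f"pics/fin2_{n}.png",cv2.resize(p["frame"][:,:,::-1][o[1]:o[1]+100,o[0]:o[0]+120],None,fx=6,fy=6,interpolation=cv2.INTER_CUBIC))
    cv2.imwrite(f"pics/full_{n}.png",cv2.resize(p["frame"][:,:,::-1],(800,600),interpolation=cv2.INTER_CUBIC))
E
```

```text
time: 27.2
tool_pos: [0.4679, -0.0666, 0.2365]
ee_rot: [3.142, 0.0, -3.07]
wrist_force: [-0.6, -0.1, -1.0]
width: 0.01
```

View pics/fin2_top.png

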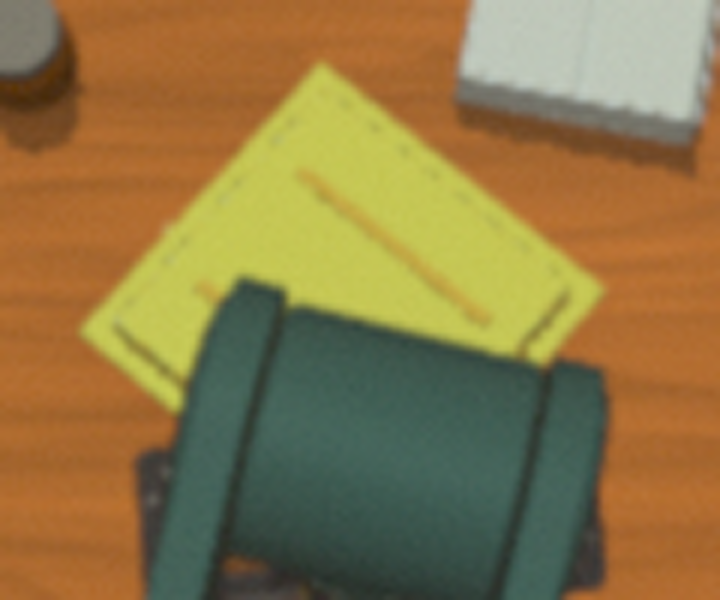

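View pics/fin2_scene.png

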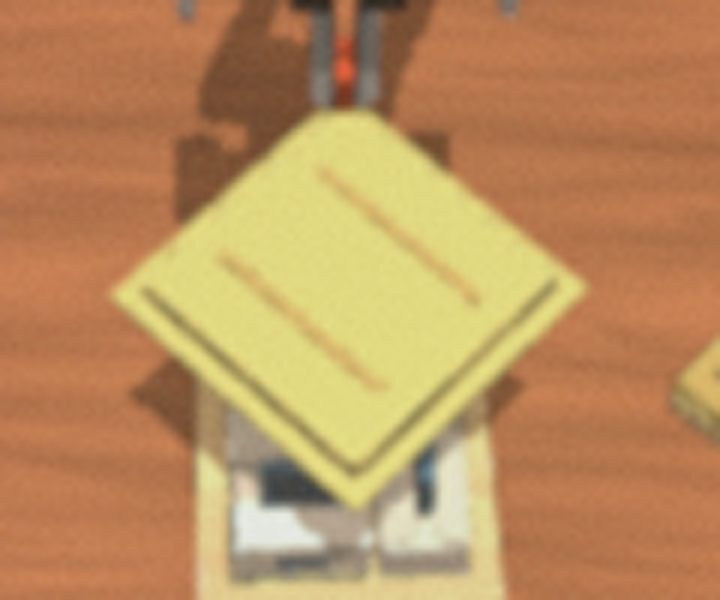

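View pics/full_scene.png

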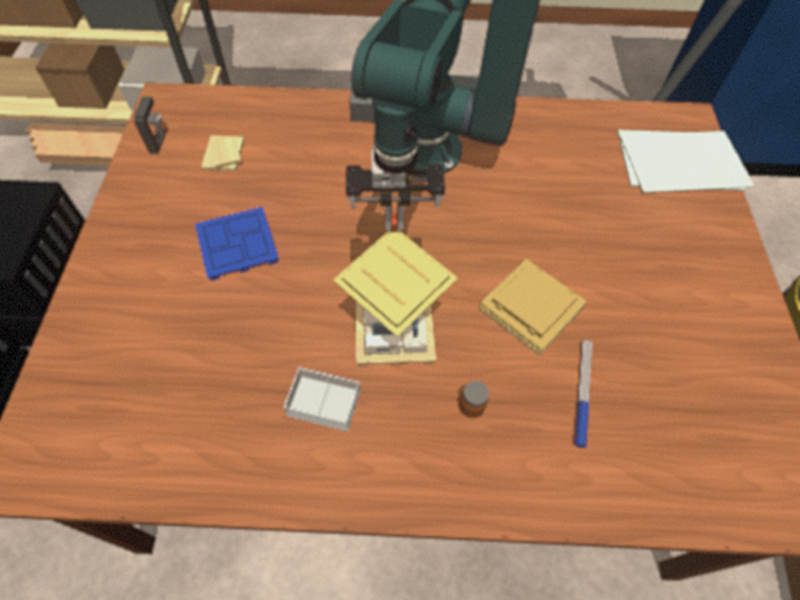

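The full scene view shows the cover at (396,282) over the pallet. The jar, file and bin are unmoved, and the remaining stack is intact at (533,305).

```bash
python3 pose6.py '[[322,63],[606,291],[80,332],[358,508],[112,293],[586,287]]'; python3 - <<'E'
from h import *
from bench import cams
p=cams.snapshot("scene"); a=cv2.resize(p["frame"][:,:,::-1][155:235,300:380],None,fx=5,fy=5,interpolation=cv2.INTER_CUBIC)
p=cams.snapshot("top"); b=cv2.resize(p["frame"][:,:,::-1][170:250,115:195],None,fx=5,fy=5,interpolation=cv2.INTER_CUBIC)
cv2.imwrite("pics/stack.png",np.hstack([b,a]))
E
```

```text
centre(underside) [ 0.5745 -0.0594  0.2017] rotvec [-0.009  0.08  -0.005] tilt from level 0.08 offs [ 0.18 -0.06  0.16 -0.05] cost 0.25
far [ 0.694 -0.051  0.192]
lug [ 0.455 -0.068  0.211]
-y [ 0.583 -0.179  0.202]
+y [0.566 0.061 0.201]
```

View pics/stack.png

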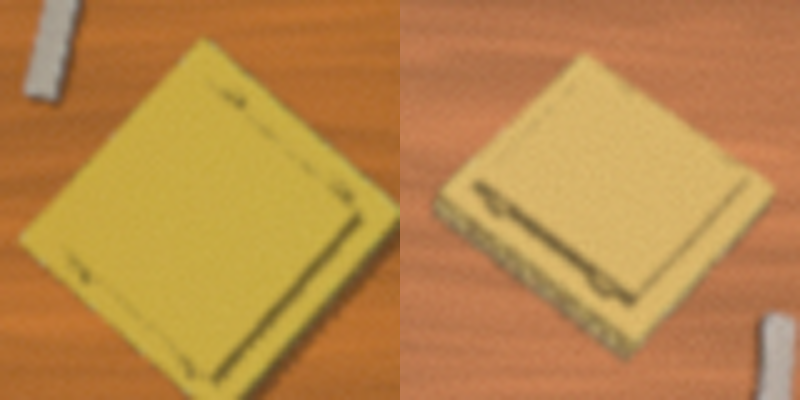

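The second cover lies flat and nested with no gap showing under it. The held cover is steady: tilt 0.08 rad, centre 1 mm from the pallet's centre, underside about 0.10 m above the flap tops. Handing in.

```bash
python3 -c "
from bench import ticket,get_obs
print(get_obs()['time'],get_obs()['width']);print(ticket.close_job())"
```

```text
27.4 0.010045972877590301
the job is handed in; nothing more can be done
None
```

I did the job in the order asked and handed it in at 27.4 s; no verdict was reported.

**Cartons:** I laid the two loose gable cartons into the empty places (b, then d) and let go. Before the peel, both camera views showed four upright cartons in a pinwheel. At the end only part of the layer showed under the cover, and that part looked unchanged.

**Peel:** I gripped the orange lug and raised that corner first. The pull read about 5 N at 8 mm of rise and fell to 1–2 N by 25 mm, and I went on to about 47 mm before lifting away. By then the far corner may already have risen about a centimetre; that estimate is uncertain.

**Second cover:** It looks flat and nested in the last pictures. I could only judge its rise by eye, and the 5 N reading was not far below its 5.5 N give-way.

**Final pose:** The cover is still in the gripper, with its centre measured about 1 mm from the pallet's. Its underside is about 10 cm above the carton flaps, tilted about 0.08 rad with the far corner lower. Cameras are good to a few millimetres. The two views disagreed by 3–5 mm in x, so I averaged them.

The jar, file and parts bin were not touched and look unmoved.

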